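# Load the stoppers into the steriliser case and snap it shut

## Task

Get the stoppers ready for the steriliser: take the white beaker by its handle and tip all six stoppers out of it into the open steel case, without handling the stoppers themselves. Stand the empty beaker upright on the table again, and press the case's hinged cover down until its front catch snaps and holds it fully shut. Leave everything else on the bench where it is.

Things in the scene. Friction and masses are not known exactly. Their poses are not given: they have to be found in the camera images.
- beaker: white plastic beaker, 90 high, tapering from outer diameter 86 at the open rim to 60 at the foot, wall 3, floor 4, 0.11 kg. Origin: centre of its underside, z up. D-shaped handle on its -x side, a flat bar 14 wide (y): top arm z 72-83 out to x -88, upright grip x -88 to -76, z 19-83, bottom arm z 19-28; gap to the wall about 38. Holds six loose stoppers heaped up to about z 62
- beaker_handle (a point): point on the beaker's handle, in the middle of the upright grip, 66 above the underside (x -82 in the beaker's frame); axes as the beaker's
- beaker_lip (a point): point on the beaker's rim opposite the handle (x +43, z 90 in the beaker's frame), the side to pour over
- case: stainless steel steriliser case, an open box 115 (x) x 165 (y) x 55 high, wall 3, fixed to the table; its hinged cover stands open on the +x (far) edge. Origin: centre of its underside; -x is the front, where a sprung leaf catch 36 wide stands 12 out from the middle of the wall, its thumb tip at z 65
- case_in (a point): centre of the inner floor of the case, 3 above the table; axes as the case's; the inside is 109 x 159 x 52
- case_cover (a joint): angle of the case's cover, rad: 0 shut, 1.5 to 1.75 standing open; a stiff hinge holds it at any angle. Steel sheet 119 deep from hinge to front edge, 172 wide, skirt 11, outer face 2 to 4 above the hinge line. Coming down, its front bead meets the catch at 0.115 and needs about 8 N near the front edge to pass it (until 0.06); then the catch snaps and holds it
- cover_hinge (a point): middle of the hinge line, at the far top edge of the case, 55 above the table; the line runs along the case's y
- cover_edge (a point): point on the outer face of the cover, in the middle of its width and 100 from the hinge line; it moves with the cover; x points from the front edge to the hinge and z out of the outer face
- stopper_0: solid dark ball-headed stopper, 34 long: a tapered plug of diameter 16 to 20 with a round head of diameter 26, 14 g; origin in the middle of its length, z along it towards the head; starts heaped in the beaker
- stopper_1: solid dark ball-headed stopper, 34 long: a tapered plug of diameter 16 to 20 with a round head of diameter 26, 14 g; origin in the middle of its length, z along it towards the head; starts heaped in the beaker
- stopper_2: solid dark ball-headed stopper, 34 long: a tapered plug of diameter 16 to 20 with a round head of diameter 26, 14 g; origin in the middle of its length, z along it towards the head; starts heaped in the beaker
- stopper_3: solid dark ball-headed stopper, 34 long: a tapered plug of diameter 16 to 20 with a round head of diameter 26, 14 g; origin in the middle of its length, z along it towards the head; starts heaped in the beaker
- stopper_4: solid dark ball-headed stopper, 34 long: a tapered plug of diameter 16 to 20 with a round head of diameter 26, 14 g; origin in the middle of its length, z along it towards the head; starts heaped in the beaker
- stopper_5: solid dark ball-headed stopper, 34 long: a tapered plug of diameter 16 to 20 with a round head of diameter 26, 14 g; origin in the middle of its length, z along it towards the head; starts heaped in the beaker
- dropper_a: brown dropper bottle with a black bulb, 32x31x90, bystander, origin under its centre
- dropper_b: brown dropper bottle with a red bulb, 32x31x90, bystander, origin under its centre
Not all that is in view belongs to the job. Leave any blue look-alike of the beaker alone.

How it is judged:
By the outcome, as a careful person would: the job done as asked, in the order asked, and still so for the second after the job is handed in, with the robot touching nothing.
It also fails if it takes over 72 s, if anything falls off the work surface, if the arm or the gripper's body presses on something with over 40 N, if the wrist force passes 120 N, or if a joint passes its speed limit or range.

## Robot

A 6-joint arm with a two-finger parallel gripper is mounted at the origin on a cart in front of the work surface, level with it; the furniture and walls round the work are solid. World frame = base frame: x ahead of the robot, y to its left, z up, the work surface at z = 0. Lengths are in m, angles in rad, forces in N, time in s.
With the tool pointing down it reaches from about 0.3 to 0.75 m from the base axis. Payload 8.5 kg.
Tool frame: the origin (TCP) lies midway between the tips of the shut fingers; the grasp point (between the pads) lies behind it (ctrl.tcp_to_grasp is the z of the grasp point in the tool frame, in m); z points along the fingers, y is the line along which they close (so a half turn about z gives the same grasp; the last joint's range is limited). The gripper opens to 85 mm and grips with 20 to 120 N. Pads are 22 mm wide; open, the fingers measure 114 mm over their backs; the gripper's body (76 mm by 85 mm) begins 54 mm behind the grasp point. The pads swing forward as they close: fully open they stand 13 mm farther back than shut.
Start: joints at [1.09, 0.381, 1.297, -0, 1.464, -0.215], TCP at [0.144, 0.531, 0.231] pointing down, gripper open.
Joint ranges: [-3.11, 3.11], [-0.89, 2.33], [0.22, 2.48], [-1.42, 4.56], [0.17, 2.85], [-2.88, 2.88]. Speed limits (rad/s): [2.39, 2.39, 3.14, 3.14, 3.14, 3.14].

## Interface

Orientations are given as a rotation vector (axis times angle).
In Python, from station import telemetry, eyes, ctrl gives the robot as it stands.
- The arm moves only by the tool arm_command, never from a script. Its argument "motion" is a list of rows, each a list of 4 numbers: the shift along the tool's x, y, z in units of 0.05 m (1.0 is 0.05 m), then the turn about the tool's z in units of 6 degrees (1.0 is 6 degrees). A call has 1 to 5 rows; each row shifts and turns the commanded pose from where the row before left it, along the tool's axes as they then stand; what a row does not reach is not made up. A row lasts 1/10 s, in which the tool goes at most 50 mm and 8.59 degrees, less where a joint would pass 70% of its speed; a pose out of reach is approached as far as the arm can. A call with a number of a shift or a turn outside -1 to 1 is refused whole. A call with a gripper value outside its range is refused whole. "claw" is the opening, from 0 (shut) to 1 (fully open), set as the call begins (left out, the last holds). The fingers move at their own pace and stop on an object; "squeeze" is the grip in N (left out, the last holds). Time passes only in rows, so rows that do not move let the fingers close. It gives the time, the measured TCP pose, the force, the opening and the grip force at its end, in the units of the state.
- telemetry.get_obs(): the state, without advancing time (a new reading comes with each control period).
- eyes.snapshot(name): name is "side" or "top" or "wrist"; returns a dict with "color" (480x640x3 uint8, blue, green, red), "fov_y" (degrees; the focal length in pixels is half the picture's height over the tangent of half this angle, whatever the lens; pixels are square), "cx", "cy" (the principal point, pixels), "eye" and "rotation" of the camera in the world. Camera axes: x right, y up, looking along -z (the intrinsics and any distortion apply to the point x, -y, -z); pixel columns grow to the right and rows downward; lengths in m; the calibration is good to about 2 mm. A picture is of the moment at which its call begins. There is no depth.
- ctrl.job_done(): hands the job in; it is judged then, once.
The state is a dict: "t": time; "joint_positions": joint angles; "qvel": joint speeds; "effort": joint torques, N m; "ee_pos": TCP position; "eef_rot": TCP orientation; "wrist_force": force on the tool from outside, world axes, zero at the start; "torque": the same for the moment, N m; "opening": opening from 0.0 (shut) to 1.0 (fully open); "finger_force": force on a finger pad.
Only numpy, scipy, OpenCV 4.12 (cv2) and the standard library are available. Lean on these libraries where they do the work, as an engineer would, in place of code of your own. Each camera call takes 0.05 s, during which the arm holds its last target. There are 200 camera calls.

## Working session

There is one attempt and no reset: what is moved stays moved. The work goes in short steps, Python scripts to look and compute and a tool call to move; the robot and the scene stay as the last step left them, time stands still between calls to the robot, and variables do not carry over. Pictures are saved under pics/ and viewed, at most 10 in all, crops included, and the job is handed in when it is done.

Besides the shell and the picture viewer there is one more tool, called after "Emit:" as name(argument=value, ...), one argument or row to a line, values as JSON. arm_command: Moves the arm, as the interface text tells. Its arguments: {"type":"object","properties":{"motion":{"type":"array"},"claw":{"type":"number"},"squeeze":{"type":"number"}},"required":["motion"]}

```bash
mkdir -p pics; ls; cat > h.py <<'E'
import numpy as np, cv2
from scipy.spatial.transform import Rotation as R
from station import telemetry, eyes, ctrl
def cam(s):
    f=s["color"].shape[0]/2/np.tan(np.radians(s["fov_y"])/2)
    Rm=np.array(s["rotation"]); Rm=Rm if Rm.shape==(3,3) else R.from_rotvec(Rm).as_matrix()
    return f,s["cx"],s["cy"],np.array(s["eye"]),Rm
def ray(s,u,v):
    f,cx,cy,e,Rm=cam(s); return e,Rm@np.array([(u-cx)/f,-(v-cy)/f,-1])
def at_z(s,u,v,z):
    e,d=ray(s,u,v); return e+d*(z-e[2])/d[2]
def proj(s,p):
    f,cx,cy,e,Rm=cam(s); q=Rm.T@(np.array(p)-e); return np.array([cx-f*q[0]/q[2],cy+f*q[1]/q[2]])
E
python3 - <<'E'
from h import *
o=telemetry.get_obs()
for k in o: print(k,np.round(o[k],3))
print(ctrl.tcp_to_grasp,[x for x in dir(ctrl) if x[0]!='_'])
for n in("top","side","wrist"):
    s=eyes.snapshot(n); cv2.imwrite(f"pics/{n}0.png",s["color"])
    np.save(f"pics/{n}0.npy",s,allow_pickle=True)
    print(n,{k:(np.round(v,3).tolist() if k!="color" else 0) for k,v in s.items()})
E
```

```text
pics
t 0.0
joint_positions [ 1.09   0.381  1.298 -0.     1.464 -0.215]
qvel [ 0.001 -0.001 -0.001 -0.    -0.001 -0.   ]
effort [-0.0000e+00 -4.4845e+01 -2.3128e+01 -0.0000e+00  5.0000e-03  0.0000e+00]
ee_pos [0.144 0.53  0.231]
eef_rot [-4.160e-01 -3.113e+00  2.000e-03]
wrist_force [-0.422 -0.81   0.101]
torque [-0.063 -0.013  0.048]
finger_force 0.0
opening 1.0
-0.0187 ['Unreachable', 'job_done', 'tcp_to_grasp']
top {'color': 0, 'fov_y': 45.945, 'cx': 319.609, 'cy': 229.265, 'eye': [0.387, -0.011, 1.078], 'rotation': [0.1, -0.074, -1.553]}
side {'color': 0, 'fov_y': 46.113, 'cx': 318.958, 'cy': 252.449, 'eye': [0.538, -0.556, 0.724], 'rotation': [0.725, 0.026, 0.062]}
wrist {'color': 0, 'fov_y': 70.989, 'cx': 315.945, 'cy': 237.18, 'eye': [0.074, 0.551, 0.374], 'rotation': [-0.249, -0.189, 1.295]}
```

View pics/top0.png

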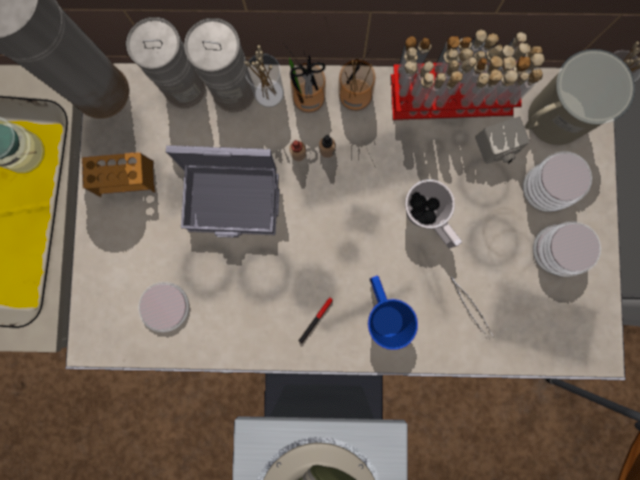

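View pics/side0.png

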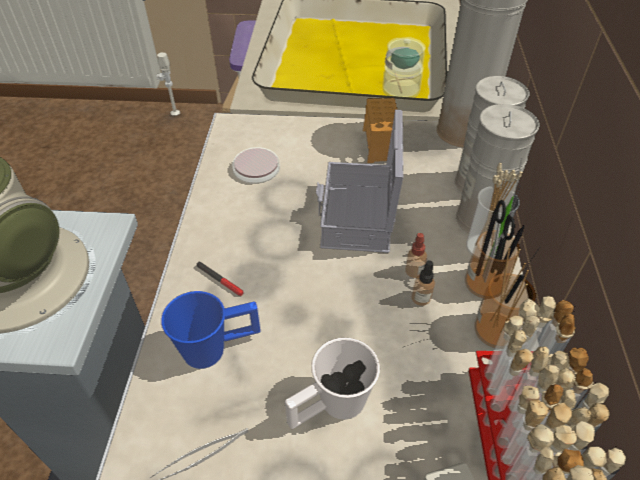

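```bash
python3 - <<'E'
import cv2,numpy as np
t=cv2.imread("pics/top0.png"); 
a=cv2.resize(t[130:250,150:300],None,fx=4,fy=4,interpolation=cv2.INTER_CUBIC)
b=cv2.resize(t[165:265,385:485],None,fx=4.8,fy=4.8,interpolation=cv2.INTER_CUBIC)
a=cv2.resize(t[135:245,160:285],None,fx=3,fy=3,interpolation=cv2.INTER_CUBIC)
c=np.zeros((480,800,3),np.uint8); c[:330,:375]=a; b=cv2.resize(b,(400,400)); c[:400,385:785]=b
cv2.imwrite("pics/crop1.png",c)
E
```

```text
(no output)
```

View pics/crop1.png

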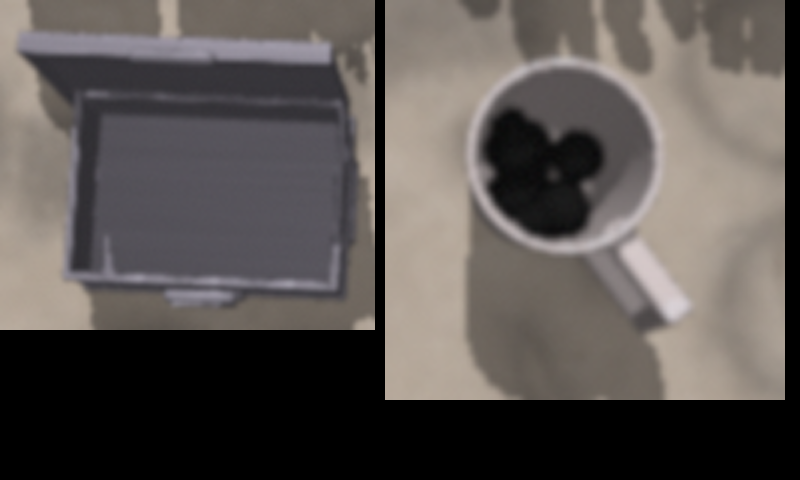

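```bash
python3 - <<'E'
from h import *
t=np.load("pics/top0.npy",allow_pickle=True).item(); s=np.load("pics/side0.npy",allow_pickle=True).item()
c=at_z(t,430,203.75,.09); h=at_z(t,458,243,.083)
print("beaker",c,h,np.linalg.norm((h-c)[:2]),np.degrees(np.arctan2(*(c-h)[1::-1])))
print("side rim",at_z(s,346,371,.09), "r", at_z(s,379,371,.09))
P=[at_z(t,*p,.055) for p in[(182.3,227.7),(273.3,231),(274.3,168.3),(186,166.7)]]
for a,b in zip(P,P[1:]+P[:1]): print(a.round(4),np.linalg.norm(a-b).round(4),np.degrees(np.arctan2(*(b-a)[1::-1])).round(1))
print("catch",at_z(t,160+203/3,135+297/3,.065),"cover top",at_z(t,160+330/3,135+48/3,.174),at_z(t,160+20/3,135+38/3,.174))
print("C",np.mean(P,0))
E
```

```text
beaker [ 0.54447882 -0.18638242  0.09      ] [ 0.47659292 -0.23635323  0.083     ] 0.08429459084151808 36.35679004246411
side rim [ 0.54672594 -0.19349814  0.09      ] r [ 0.58840639 -0.19080295  0.09      ]
[0.4992 0.2583 0.055 ] 0.1665 -91.2
[0.4957 0.0918 0.055 ] 0.1162 0.6
[0.6119 0.093  0.055 ] 0.1634 89.7
[0.6127 0.2565 0.055 ] 0.1135 179.1
catch [0.48796396 0.17308004 0.065     ] cover top [0.6143835  0.08876998 0.174     ] [0.61773275 0.25860246 0.174     ]
C [0.55489849 0.17492313 0.055     ]
```

```bash
cat >> h.py <<'E'
def go(x,y,z,bx=None,step=1.0,grasp=True,turn=1.0):
    """rows to bring the grasp point (or TCP) to x,y,z with the closing line at 90 deg to azimuth bx (deg, beaker x axis)"""
    o=telemetry.get_obs(); M=R.from_rotvec(o["eef_rot"]).as_matrix(); p=np.array(o["ee_pos"])
    tgt=np.array([x,y,z+(ctrl.tcp_to_grasp if grasp else 0)])
    az=np.degrees(np.arctan2(M[1,0],M[0,0]))
    d=0 if bx is None else (bx-az+180)%360-180
    w=-d/6   # tool z is down
    L=np.linalg.norm(tgt-p)/.05
    n=max(1,int(np.ceil(max(L/step,abs(w)/turn))))
    print("p",p.round(4),"tool-x az",az.round(2),"tilt",np.degrees(np.arccos(-M[2,2])).round(2),"dturn",round(w,2),"rows",n)
    for i in range(n):
        s=M.T@(tgt-p)/n/.05; print([*s.round(2).tolist(),round(w/n,2)])
        M=M@R.from_rotvec([0,0,np.radians(w/n*6)]).as_matrix()
    print("F",np.round(o["wrist_force"],1),"open",o["opening"],"pad",o["finger_force"],"q",np.round(o["joint_positions"],2),"t",o["t"])
E
python3 - <<'E'
from h import *
t=np.load("pics/top0.npy",allow_pickle=True).item(); s=np.load("pics/side0.npy",allow_pickle=True).item()
print(at_z(t,297,150,.08),at_z(t,327,145,.08),at_z(s,418,270,.0),at_z(s,424,298,.0),"side handle end",at_z(s,290,403,.083))
go(.48,-.2345,.15,35); go(.48,-.2345,.15,-145)
E
```

```text
[0.64055996 0.05041483 0.08      ] [ 0.6504828  -0.00350882  0.08      ] [0.6613793  0.05552508 0.        ] [ 0.66802105 -0.00242514  0.        ] side handle end [ 0.47970369 -0.2381981   0.083     ]
p [0.1444 0.5305 0.2309] tool-x az 164.77 tilt 0.06 dturn 21.63 rows 22
[-0.48, -0.59, 0.09, np.float64(0.98)]
[-0.54, -0.54, 0.09, np.float64(0.98)]
[-0.59, -0.48, 0.09, np.float64(0.98)]
[-0.63, -0.42, 0.09, np.float64(0.98)]
[-0.67, -0.35, 0.09, np.float64(0.98)]
[-0.71, -0.28, 0.09, np.float64(0.98)]
[-0.73, -0.21, 0.09, np.float64(0.98)]
[-0.75, -0.13, 0.09, np.float64(0.98)]
[-0.76, -0.05, 0.09, np.float64(0.98)]
[-0.76, 0.03, 0.09, np.float64(0.98)]
[-0.75, 0.1, 0.09, np.float64(0.98)]
[-0.74, 0.18, 0.09, np.float64(0.98)]
[-0.71, 0.26, 0.09, np.float64(0.98)]
[-0.68, 0.33, 0.09, np.float64(0.98)]
[-0.65, 0.4, 0.09, np.float64(0.98)]
[-0.6, 0.46, 0.09, np.float64(0.98)]
[-0.55, 0.52, 0.09, np.float64(0.98)]
[-0.5, 0.57, 0.09, np.float64(0.98)]
[-0.43, 0.62, 0.09, np.float64(0.98)]
[-0.37, 0.66, 0.09, np.float64(0.98)]
[-0.3, 0.7, 0.09, np.float64(0.98)]
[-0.22, 0.73, 0.09, np.floa
[... 252 characters left out ...]
-0.49)]
[-0.54, -0.82, 0.12, np.float64(-0.49)]
[-0.49, -0.85, 0.12, np.float64(-0.49)]
[-0.45, -0.87, 0.12, np.float64(-0.49)]
[-0.4, -0.9, 0.12, np.float64(-0.49)]
[-0.36, -0.92, 0.12, np.float64(-0.49)]
[-0.31, -0.93, 0.12, np.float64(-0.49)]
[-0.26, -0.95, 0.12, np.float64(-0.49)]
[-0.21, -0.96, 0.12, np.float64(-0.49)]
[-0.16, -0.97, 0.12, np.float64(-0.49)]
[-0.11, -0.98, 0.12, np.float64(-0.49)]
[-0.06, -0.98, 0.12, np.float64(-0.49)]
[-0.01, -0.98, 0.12, np.float64(-0.49)]
[0.04, -0.98, 0.12, np.float64(-0.49)]
[0.09, -0.98, 0.12, np.float64(-0.49)]
[0.14, -0.97, 0.12, np.float64(-0.49)]
F [-0.6 -0.7 -0.2] open 1.0014466345661048 pad 0.0 q [ 1.09  0.38  1.3  -0.    1.46 -0.22] t 0.15
```

Emit:
arm_command(
  motion=[
    [-0.48, -0.59, 0, 1],
    [-0.54, -0.54, 0, 1],
    [-0.59, -0.48, 0, 1],
    [-0.63, -0.42, 0, 1],
    [-0.67, -0.35, 0, 1],
  ],
  claw=1,
)

```text
t: 0.65
ee_pos: [0.2204, 0.3551, 0.2312]
eef_rot: [-1.214, -2.898, 0.0]
wrist_force: [0.4, 0.3, 0.0]
opening: 1.003
finger_force: 0.0
```

Emit:
arm_command(
  motion=[
    [-0.71, -0.28, 0, 1],
    [-0.73, -0.21, 0, 1],
    [-0.75, -0.13, 0, 1],
    [-0.76, -0.05, 0, 1],
    [-0.76, 0.03, 0, 1],
  ],
)

```text
t: 1.15
ee_pos: [0.2947, 0.1799, 0.2314]
eef_rot: [1.922, 2.485, 0.0]
wrist_force: [0.6, 1.1, 0.5]
opening: 1.0
finger_force: 0.0
```

Emit:
arm_command(
  motion=[
    [-0.75, 0.1, 0, 1],
    [-0.74, 0.18, 0, 1],
    [-0.71, 0.26, 0, 1],
    [-0.68, 0.33, 0, 1],
    [-0.65, 0.4, 0, 1],
  ],
)

```text
t: 1.65
ee_pos: [0.3675, 0.0046, 0.2313]
eef_rot: [2.501, 1.902, 0.0]
wrist_force: [0.3, -0.1, 0.1]
opening: 0.998
finger_force: 0.0
```

Emit:
arm_command(
  motion=[
    [-0.6, 0.46, 0, 1],
    [-0.55, 0.52, 0, 1],
    [-0.5, 0.57, 0, 1],
    [-0.43, 0.62, 0, 1],
    [-0.37, 0.66, 0, 1],
  ],
)

```text
t: 2.15
ee_pos: [0.438, -0.1709, 0.2312]
eef_rot: [-2.907, -1.189, 0.0]
wrist_force: [0.2, -0.2, 0.6]
opening: 0.996
finger_force: 0.0
```

```bash
python3 - <<'E'
from h import *
go(.48,-.2345,.16,35)
s=eyes.snapshot("wrist"); cv2.imwrite("pics/wrist1.png",s["color"])
E
```

```text
p [ 0.438  -0.1709  0.2312] tool-x az 44.5 tilt 0.02 dturn 1.58 rows 3
[-0.1, 0.5, 0.6, np.float64(0.53)]
[-0.07, 0.5, 0.6, np.float64(0.53)]
[-0.04, 0.51, 0.6, np.float64(0.53)]
F [ 0.2 -0.2  0.6] open 0.9959391232793128 pad 0.0 q [-0.62  0.24  1.51  0.    1.39  0.17] t 2.15
```

Emit:
arm_command(
  motion=[
    [-0.1, 0.5, 0.6, 0.53],
    [-0.07, 0.5, 0.6, 0.53],
    [-0.04, 0.51, 0.6, 0.53],
    [0, 0, 0, 0],
  ],
)

```text
t: 2.6
ee_pos: [0.4797, -0.2338, 0.1372]
eef_rot: [-2.99, -0.945, 0.006]
wrist_force: [-0.0, 1.6, 0.3]
opening: 0.998
finger_force: 0.0
```

```bash
python3 - <<'E'
from h import *
go(.48,-.2345,.066,35)
s=eyes.snapshot("wrist"); cv2.imwrite("pics/wrist2.png",s["color"]); np.save("pics/wrist2.npy",s,allow_pickle=True)
print(proj(s,[.48,-.2345,.083]),proj(s,[.5455,-.189,.09]),proj(s,telemetry.get_obs()["ee_pos"]))
E
```

```text
p [ 0.4797 -0.2338  0.1372] tool-x az 35.08 tilt 0.38 dturn 0.01 rows 2
[0.0, 0.01, 0.9, np.float64(0.01)]
[0.0, 0.01, 0.9, np.float64(0.01)]
F [-0.   1.6  0.3] open 0.9983382195865357 pad 0.0 q [-0.68  0.44  1.49 -0.    1.22  0.28] t 2.6
[319.01397616 260.40778502] [320.13894142 125.97297172] [316.09750565 302.43304335]
```

View pics/wrist2.png

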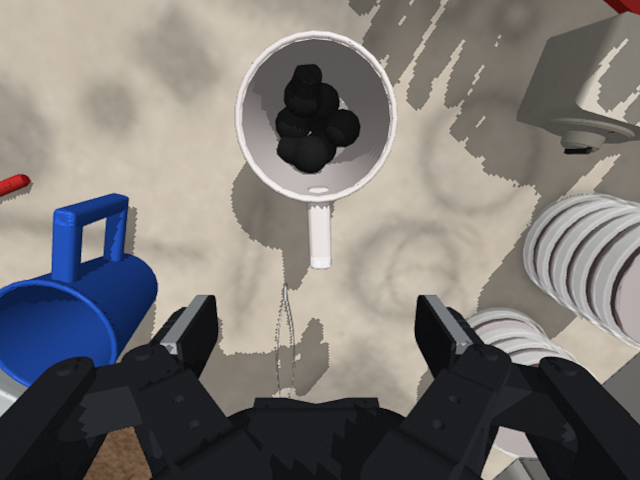

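Emit:
arm_command(
  motion=[
    [0.04, 0, 0.6, 0],
    [0, 0, 0.6, 0],
    [0, 0, 0.6, 0],
    [0, 0, 0, 0],
  ],
)

```text
t: 3.05
ee_pos: [0.4804, -0.2301, 0.0498]
eef_rot: [-2.99, -0.951, 0.004]
wrist_force: [0.8, 0.8, 0.7]
opening: 0.998
finger_force: 0.0
```

Emit:
arm_command(
  motion=[
    [0, 0, 0, 0],
    [0, 0, 0, 0],
    [0, 0, 0, 0],
    [0, 0, 0, 0],
    [0, 0, 0, 0],
  ],
  claw=0,
  squeeze=100,
)

```text
t: 3.55
ee_pos: [0.4819, -0.2318, 0.0519]
eef_rot: [2.993, 0.951, 0.001]
wrist_force: [-2.1, -1.1, 7.0]
opening: 0.148
finger_force: 75.2
```

Emit:
arm_command(
  motion=[
    [0, 0, 0, 0],
    [0, 0, 0, 0],
    [0, 0, 0, 0],
    [0, 0, 0, 0],
    [0, 0, 0, 0],
  ],
)

```text
t: 4.05
ee_pos: [0.4819, -0.2318, 0.052]
eef_rot: [2.994, 0.95, 0.001]
wrist_force: [-0.9, 0.3, 5.9]
opening: 0.144
finger_force: 97.3
```

Emit:
arm_command(
  motion=[
    [0, 0, -0.1, 0],
    [0, 0, -0.2, 0],
    [0, 0, -0.2, 0],
    [0, 0, 0, 0],
    [0, 0, 0, 0],
  ],
  squeeze=120,
)

```text
t: 4.55
ee_pos: [0.4818, -0.2317, 0.0766]
eef_rot: [2.994, 0.951, 0.0]
wrist_force: [-0.7, -0.2, -1.3]
opening: 0.145
finger_force: 117.1
```

```bash
python3 - <<'E'
from h import *
o=telemetry.get_obs();print(np.round(o["torque"],2),np.round(o["wrist_force"],1),o["ee_pos"])
s=eyes.snapshot("side");w=eyes.snapshot("wrist")
cv2.imwrite("pics/lift.png",np.hstack([cv2.resize(s["color"][200:480,180:500],(400,350)),cv2.resize(w["color"],(400,300))[:, :] if 0 else cv2.copyMakeBorder(cv2.resize(w["color"],(400,300)),0,50,0,0,0)]))
E
```

```text
[-0.09  0.12  0.03] [-0.7 -0.2 -1.3] [ 0.48176866 -0.23165693  0.07659884]
```

View pics/lift.png

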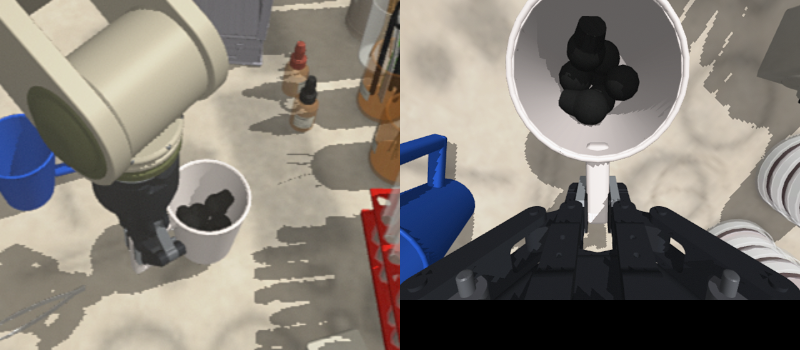

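Emit:
arm_command(
  motion=[
    [0, 0, -0.5, 0],
    [0, 0, -0.7, 0],
    [0, 0, -0.7, 0],
    [0, 0, -0.6, 0],
    [0, 0, 0, 0],
  ],
)

```text
t: 5.15
ee_pos: [0.4829, -0.2325, 0.2049]
eef_rot: [2.989, 0.949, 0.006]
wrist_force: [0.3, -0.3, -2.0]
opening: 0.145
finger_force: 117.3
```

```bash
python3 - <<'E'
from h import *
go(.548,.10,.22,90,step=.6)
E
```

```text
p [ 0.4829 -0.2325  0.2049] tool-x az 35.24 tilt 0.41 dturn -9.13 rows 12
[0.41, -0.39, 0.0, np.float64(-0.76)]
[0.44, -0.36, 0.0, np.float64(-0.76)]
[0.47, -0.32, 0.0, np.float64(-0.76)]
[0.49, -0.28, 0.0, np.float64(-0.76)]
[0.51, -0.24, 0.0, np.float64(-0.76)]
[0.53, -0.2, 0.0, np.float64(-0.76)]
[0.54, -0.16, 0.0, np.float64(-0.76)]
[0.55, -0.11, 0.0, np.float64(-0.76)]
[0.56, -0.07, 0.0, np.float64(-0.76)]
[0.56, -0.03, 0.0, np.float64(-0.76)]
[0.56, 0.02, 0.0, np.float64(-0.76)]
[0.56, 0.06, 0.0, np.float64(-0.76)]
F [ 0.3 -0.3 -2. ] open 0.1454653716976265 pad 117.34705924987793 q [-0.67  0.37  1.39 -0.    1.37  0.29] t 5.15
```

Emit:
arm_command(
  motion=[
    [0.2, -0.2, 0, -0.4],
    [0.42, -0.38, 0, -0.76],
    [0.45, -0.35, 0, -0.76],
    [0.48, -0.3, 0, -0.76],
    [0.5, -0.26, 0, -0.76],
  ],
)

```text
t: 5.65
ee_pos: [0.5044, -0.1041, 0.1995]
eef_rot: [-2.769, -1.477, 0.003]
wrist_force: [0.3, -0.0, -1.5]
opening: 0.145
finger_force: 117.3
```

Emit:
arm_command(
  motion=[
    [0.51, -0.23, 0, -0.76],
    [0.54, -0.18, 0, -0.76],
    [0.55, -0.14, 0, -0.76],
    [0.56, -0.09, 0, -0.76],
    [0.56, -0.05, 0, -0.76],
  ],
)

```text
t: 6.15
ee_pos: [0.5306, 0.0346, 0.1994]
eef_rot: [-2.422, -1.996, 0.004]
wrist_force: [0.7, 0.5, -1.1]
opening: 0.146
finger_force: 117.3
```

Emit:
arm_command(
  motion=[
    [0.56, 0, 0, -0.76],
    [0.56, 0.04, 0, -0.76],
    [0.4, 0.04, 0, -0.6],
    [0, 0, 0, 0],
    [0, 0, 0, 0],
  ],
)

```text
t: 6.65
ee_pos: [0.5442, 0.1078, 0.1999]
eef_rot: [-2.192, -2.248, 0.003]
wrist_force: [-0.4, -0.5, -1.3]
opening: 0.141
finger_force: 117.3
```

```bash
python3 - <<'E'
from h import *
go(.548,.10,.215,90,step=.6)
E
```

```text
p [0.5442 0.1078 0.1999] tool-x az 91.44 tilt 0.16 dturn 0.24 rows 1
[-0.16, 0.07, 0.07, np.float64(0.24)]
F [-0.4 -0.5 -1.3] open 0.14086963137468514 pad 117.28896617889404 q [-0.02  0.41  1.34 -0.    1.39 -0.04] t 6.65
```

Emit:
arm_command(
  motion=[
    [-0.16, 0.07, 0.05, 0.24],
    [0, 0, 0, 0],
    [0, 0, 0, 0],
  ],
  squeeze=50,
)

```text
t: 6.95
ee_pos: [0.5487, 0.0985, 0.1986]
eef_rot: [-2.224, -2.218, 0.001]
wrist_force: [0.7, -1.8, -1.0]
opening: 0.142
finger_force: 117.3
```

Emit:
arm_command(
  motion=[
    [0, 0, 0, 0],
    [0, 0, 0, 0],
    [0, 0, 0, 0],
    [0, 0, 0, 0],
  ],
  squeeze=20,
)

```text
t: 7.35
ee_pos: [0.5487, 0.0995, 0.1989]
eef_rot: [2.222, 2.221, 0.0]
wrist_force: [-0.3, 0.4, -1.8]
opening: 0.141
finger_force: 117.3
```

```bash
python3 - <<'E'
from h import *
o=telemetry.get_obs();print(np.round(o["torque"],2),np.round(o["wrist_force"],1),o["ee_pos"])
s=eyes.snapshot("side");w=eyes.snapshot("wrist")
cv2.imwrite("pics/tip1.png",np.hstack([cv2.resize(s["color"][60:340,200:520],(400,350)),cv2.copyMakeBorder(cv2.resize(w["color"],(400,300)),0,50,0,0,0)]))
E
```

```text
[-0.16 -0.02 -0.06] [-0.3  0.4 -1.8] [0.54869232 0.09947595 0.19887754]
```

View pics/tip1.png

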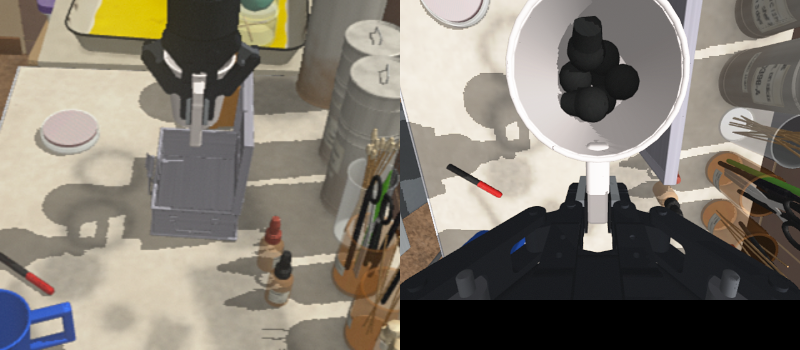

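Emit:
arm_command(
  motion=[
    [0, 0, 0, 0],
    [0, 0, 0, 0],
    [0, 0, 0, 0],
    [0, 0, 0, 0],
  ],
  squeeze=20,
  claw=0,
)

```text
t: 7.85
ee_pos: [0.5487, 0.0994, 0.1988]
eef_rot: [2.222, 2.22, 0.0]
wrist_force: [-0.2, 0.1, -1.9]
opening: 0.146
finger_force: 117.4
```

Emit:
arm_command(
  motion=[
    [0, 0, 0, 0],
    [0, 0, 0, 0],
    [0, 0, 0, 0],
    [0, 0, 0, 0],
  ],
  squeeze=20,
  claw=0.1,
)

```text
t: 8.25
ee_pos: [0.5487, 0.0994, 0.1988]
eef_rot: [2.222, 2.22, 0.0]
wrist_force: [-0.2, -0.0, -2.3]
opening: 0.145
finger_force: 117.3
```

Emit:
arm_command(
  motion=[
    [-0.5, 0, 0, 0],
    [-0.8, 0, 0, 0],
    [-0.8, 0, 0, 0],
    [-0.7, 0, 0, 0],
    [0, 0, 0, 0],
  ],
)

```text
t: 8.75
ee_pos: [0.5488, -0.0443, 0.1988]
eef_rot: [2.226, 2.215, -0.001]
wrist_force: [0.8, 0.1, -2.0]
opening: 0.148
finger_force: 117.3
```

Emit:
arm_command(
  motion=[
    [0, 0, 0.5, 0],
    [0, 0, 0.8, 0],
    [0, 0, 0.8, 0],
    [0, 0, 0.5, 0],
    [0, 0, 0.25, 0],
  ],
)

```text
t: 9.25
ee_pos: [0.5477, -0.0398, 0.0542]
eef_rot: [-2.22, -2.219, 0.002]
wrist_force: [-0.2, -0.8, -1.6]
opening: 0.139
finger_force: 117.3
```

Emit:
arm_command(
  motion=[
    [0, 0, 0.05, 0],
    [0, 0, 0.04, 0],
    [0, 0, 0, 0],
    [0, 0, 0, 0],
  ],
)

```text
t: 9.65
ee_pos: [0.5492, -0.0407, 0.0529]
eef_rot: [2.221, 2.219, 0.002]
wrist_force: [0.2, 0.6, -1.6]
opening: 0.147
finger_force: 117.3
```

Emit:
arm_command(
  motion=[
    [0, 0, 0.05, 0],
    [0, 0, 0, 0],
    [0, 0, 0, 0],
  ],
)

```text
t: 9.95
ee_pos: [0.5499, -0.0412, 0.0514]
eef_rot: [2.22, 2.217, 0.003]
wrist_force: [-1.2, -1.7, 10.0]
opening: 0.141
finger_force: 119.7
```

Emit:
arm_command(
  motion=[
    [0, 0, 0, 0],
    [0, 0, 0, 0],
    [0, 0, 0, 0],
  ],
  claw=0.35,
)

```text
t: 10.25
ee_pos: [0.5486, -0.0405, 0.0494]
eef_rot: [2.222, 2.22, 0.0]
wrist_force: [-0.5, 0.0, 0.7]
opening: 0.348
finger_force: 0.0
```

Emit:
arm_command(
  motion=[
    [0, 0, 0, 0],
    [0, 0, 0, 0],
    [0, 0, 0, 0],
    [0, 0, 0, 0],
  ],
  claw=0,
  squeeze=45,
)

```text
t: 10.65
ee_pos: [0.5486, -0.0405, 0.0493]
eef_rot: [-2.222, -2.221, -0.0]
wrist_force: [-0.4, 0.9, 0.2]
opening: 0.155
finger_force: 45.8
```

Emit:
arm_command(
  motion=[
    [0, 0, -0.4, 0],
    [0, 0, -0.5, 0],
    [0.2, 0, 0, 0],
    [0.2, 0, 0, 0],
    [0, 0, 0, 0],
  ],
)

```text
t: 11.15
ee_pos: [0.5478, -0.0189, 0.0931]
eef_rot: [-2.219, -2.221, 0.002]
wrist_force: [0.2, -0.5, -2.2]
opening: 0.157
finger_force: 45.5
```

Emit:
arm_command(
  motion=[
    [0.12, 0, -0.22, 0],
    [0.18, 0, -0.24, 0],
    [0.23, 0, -0.24, 0],
    [0, 0, 0, 0],
  ],
)

```text
t: 11.55
ee_pos: [0.5494, 0.0073, 0.1315]
eef_rot: [2.219, 2.22, 0.004]
wrist_force: [-0.8, -0.3, -1.5]
opening: 0.158
finger_force: 45.4
```

```bash
python3 - <<'E'
from h import *
o=telemetry.get_obs();print(np.round(o["torque"],2),np.round(o["wrist_force"],1),o["ee_pos"],o["finger_force"])
s=eyes.snapshot("side");w=eyes.snapshot("wrist")
cv2.imwrite("pics/tip2.png",np.hstack([cv2.resize(s["color"][60:340,200:520],(400,350)),cv2.copyMakeBorder(cv2.resize(w["color"],(400,300)),0,50,0,0,0)]))
E
```

```text
[-0.09 -0.02 -0.02] [-0.8 -0.3 -1.5] [0.5494403  0.00732258 0.1315175 ] 45.424557477235794
```

View pics/tip2.png

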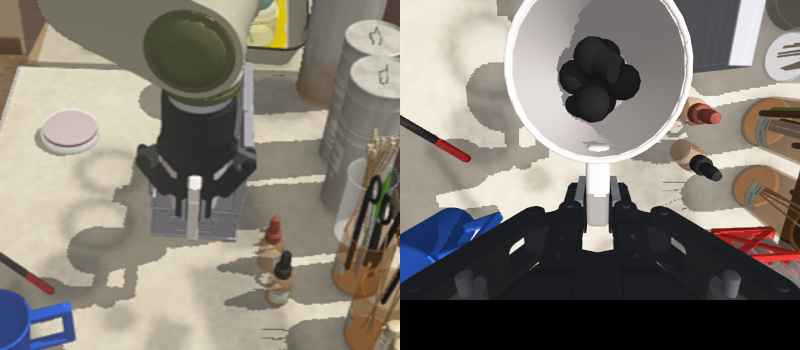

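Emit:
arm_command(
  motion=[
    [-0.4, 0, 0, 0],
    [-0.4, 0, 0, 0],
    [0, 0, 0.45, 0],
    [0, 0, 0.45, 0],
    [0, 0, 0, 0],
  ],
)

```text
t: 12.15
ee_pos: [0.5469, -0.0341, 0.0816]
eef_rot: [-2.219, -2.216, 0.005]
wrist_force: [0.5, 0.1, -1.3]
opening: 0.158
finger_force: 45.4
```

Emit:
arm_command(
  motion=[
    [0.15, 0, 0, 0],
    [0.15, 0, 0, 0],
    [0.1, 0, 0, 0],
  ],
)

```text
t: 12.45
ee_pos: [0.5499, -0.0153, 0.0862]
eef_rot: [2.216, 2.217, -0.001]
wrist_force: [-0.8, -22.6, 8.3]
opening: 0.154
finger_force: 46.9
```

Emit:
arm_command(
  motion=[
    [0.04, 0, -0.2, 0],
    [0.06, 0, -0.16, 0],
    [0, 0, 0, 0],
  ],
)

```text
t: 12.75
ee_pos: [0.5493, -0.0087, 0.1041]
eef_rot: [2.219, 2.219, 0.002]
wrist_force: [-0.0, -2.5, 0.5]
opening: 0.158
finger_force: 45.7
```

Emit:
arm_command(
  motion=[
    [0.14, 0, -0.17, 0],
    [0.14, 0, -0.17, 0],
    [0, 0, 0, 0],
  ],
)

```text
t: 13.05
ee_pos: [0.549, 0.0057, 0.1204]
eef_rot: [2.22, 2.221, 0.002]
wrist_force: [-0.5, -2.2, 0.2]
opening: 0.156
finger_force: 45.7
```

```bash
python3 - <<'E'
from h import *
o=telemetry.get_obs();print(np.round(o["torque"],2),np.round(o["wrist_force"],1),o["ee_pos"],o["finger_force"])
s=eyes.snapshot("side");w=eyes.snapshot("wrist")
# white rim extent in wrist column 315
g=w["color"]; m=((g.min(2)>215)&(g.max(2).astype(int)-g.min(2)<20)).astype(np.uint8)
ys=np.where(m[:,300:335].any(1))[0]; print(ys.min(),ys.max()); print([int(r) for r in np.where(np.diff(m[:,317].astype(int)))[0]])
cv2.imwrite("pics/w3.png",w["color"]); cv2.imwrite("pics/s3.png",s["color"])
w2=cv2.imread("pics/wrist2.png")
E
```

```text
[-0.42 -0.13 -0.05] [-0.5 -2.2  0.2] [0.54899631 0.00570326 0.12044135] 45.69328710436821
0 400
[4, 228, 231, 237, 238, 239, 311, 362, 385, 387, 388]
```

```bash
python3 - <<'E'
import cv2,numpy as np
s=cv2.imread("pics/s3.png");w=cv2.imread("pics/w3.png")
cv2.imwrite("pics/tip3.png",np.hstack([cv2.resize(s[60:340,200:520],(400,350)),cv2.copyMakeBorder(cv2.resize(w,(400,300)),0,50,0,0,0)]))
E
```

```text
(no output)
```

View pics/tip3.png

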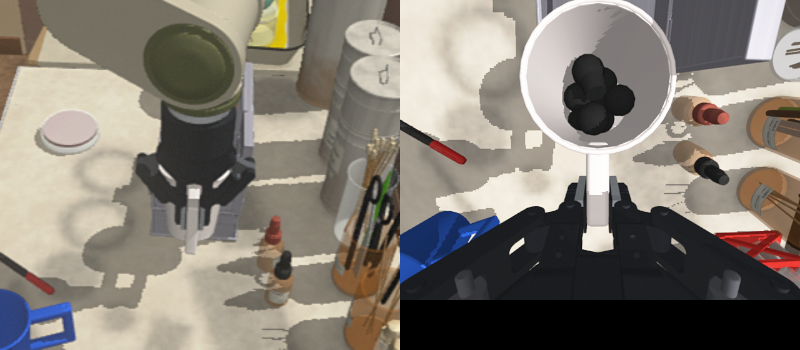

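Emit:
arm_command(
  motion=[
    [0.12, 0, -0.16, 0],
    [0.12, 0, -0.16, 0],
    [0.19, 0, -0.12, 0],
    [0.19, 0, -0.11, 0],
  ],
)

```text
t: 13.55
ee_pos: [0.5486, 0.0372, 0.1474]
eef_rot: [-2.222, -2.22, -0.001]
wrist_force: [-0.2, 0.5, -1.2]
opening: 0.153
finger_force: 45.3
```

Emit:
arm_command(
  motion=[
    [0.2, 0, -0.08, 0],
    [0.2, 0, -0.08, 0],
    [0.21, 0, -0.04, 0],
    [0.22, 0, -0.04, 0],
  ],
)

```text
t: 13.95
ee_pos: [0.5486, 0.0785, 0.1589]
eef_rot: [-2.222, -2.22, 0.0]
wrist_force: [0.3, 0.5, -2.1]
opening: 0.158
finger_force: 45.3
```

Emit:
arm_command(
  motion=[
    [0.22, 0, -0.01, 0],
    [0.22, 0, 0, 0],
    [0.21, 0, 0.03, 0],
    [0.21, 0, 0.03, 0],
  ],
)

```text
t: 14.35
ee_pos: [0.5486, 0.1213, 0.156]
eef_rot: [-2.222, -2.22, 0.0]
wrist_force: [-0.3, -0.3, -0.8]
opening: 0.16
finger_force: 45.3
```

```bash
python3 - <<'E'
from h import *
o=telemetry.get_obs();print(np.round(o["torque"],2),np.round(o["wrist_force"],1),o["ee_pos"],o["finger_force"])
s=eyes.snapshot("side");w=eyes.snapshot("wrist");t=eyes.snapshot("top")
cv2.imwrite("pics/tip4.png",np.hstack([cv2.resize(s["color"][80:290,240:450],(350,350)),cv2.copyMakeBorder(cv2.resize(w["color"],(440,330)),0,20,0,0,0)]))
E
```

```text
[-0.07 -0.03 -0.04] [-0.3 -0.3 -0.8] [0.54864618 0.1213325  0.15604263] 45.34787490963936
```

View pics/tip4.png

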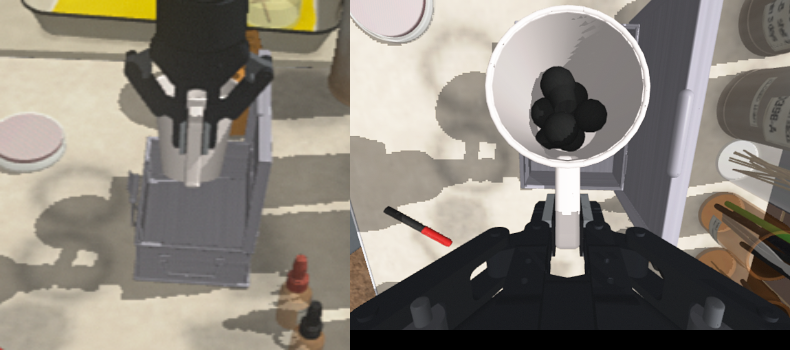

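```bash
cat >> h.py <<'E'
def tilt(w=None,gx=-.082,gz=.068):
    """tilt of the held beaker (deg, lip down) from the wrist view: rim circle matched to image gradient"""
    w=w or eyes.snapshot("wrist"); o=telemetry.get_obs(); M=R.from_rotvec(o["eef_rot"]).as_matrix()
    g=np.array(o["ee_pos"])+M@[0,0,ctrl.tcp_to_grasp]
    X=np.array([M[0,0],M[1,0],0]);X/=np.linalg.norm(X);Z=np.array([0,0,1.]);Y=np.cross(Z,X)
    im=cv2.GaussianBlur(cv2.cvtColor(w["color"],cv2.COLOR_BGR2GRAY).astype(np.float32),(0,0),1)
    G=np.hypot(cv2.Sobel(im,cv2.CV_32F,1,0),cv2.Sobel(im,cv2.CV_32F,0,1))
    a=np.radians(np.arange(0,360,2)); best=[]
    for th in np.arange(-5,130,1.):
      c,s=np.cos(np.radians(th)),np.sin(np.radians(th))
      for dx in np.arange(-.006,.0061,.002):
       for dz in np.arange(-.006,.0061,.003):
        px=.043*np.cos(a)-gx+dx; pz=.09-gz+dz; py=.043*np.sin(a)
        P=g+np.outer(px*c+pz*s,X)+np.outer(py,Y)+np.outer(-px*s+pz*c,Z)
        f,cx,cy,e,Rm=cam(w); q=(P-e)@Rm; u=cx-f*q[:,0]/q[:,2]; v=cy+f*q[:,1]/q[:,2]
        ok=(u>2)&(u<637)&(v>2)&(v<477)
        if ok.sum()<90: continue
        best.append((np.minimum(G[v[ok].astype(int),u[ok].astype(int)],150).mean(),th,dx,dz))
    best.sort(reverse=True); print("tilt",[tuple(np.round(b,3).tolist()) for b in best[:4]]); return best[0][1],g,w
E
python3 - <<'E'
from h import *
th,g,w=tilt(); cv2.imwrite("pics/w5.png",w["color"]); print(g)
E
```

```text
tilt [(118.177, 112.0, -0.006, -0.003), (117.708, 112.0, -0.004, -0.003), (117.312, 112.0, -0.002, -0.003), (116.96, 112.0, 0.002, -0.003)]
[0.54870922 0.12053573 0.17486336]
```

```bash
sed -i 's/np.minimum(G\[v\[ok\]/np.median(G[v[ok]/; s/,150).mean(),th/),th/; s/ok.sum()<90/ok.sum()<100/; s/np.arange(-5,130,1.)/np.arange(-5,92,1.)/' h.py; grep -n "median" h.py
python3 - <<'E'
from h import *
th,g,w=tilt()
E
```

```text
45:        best.append((np.median(G[v[ok].astype(int),u[ok].astype(int)]),th,dx,dz))
tilt [(126.74, 24.0, -0.004, 0.0), (119.926, 22.0, -0.004, -0.003), (107.196, 26.0, -0.006, 0.006), (105.095, 22.0, -0.004, 0.003)]
```

Emit:
arm_command(
  motion=[
    [-0.5, 0, 0, 0],
    [-0.7, 0, 0, 0],
    [-0.7, 0, 0, 0],
    [-0.6, 0, 0, 0],
    [0, 0, 0, 0],
  ],
)

```text
t: 15.1
ee_pos: [0.5489, -0.0082, 0.1564]
eef_rot: [2.227, 2.215, -0.001]
wrist_force: [0.2, 1.6, -2.1]
opening: 0.156
finger_force: 45.3
```

Emit:
arm_command(
  motion=[
    [0, 0, 0.3, 0],
    [0, 0, 0.31, 0],
    [0, 0, 0, 0],
    [0.1, 0, 0, 0],
    [0.1, 0, 0, 0],
  ],
)

```text
t: 15.6
ee_pos: [0.5491, 0.0059, 0.1267]
eef_rot: [2.222, 2.22, 0.001]
wrist_force: [-0.0, -0.5, -2.1]
opening: 0.159
finger_force: 45.3
```

```bash
cat >> h.py <<'E'
def radius():
    o=telemetry.get_obs(); g=np.array(o["ee_pos"])-[0,0,ctrl.tcp_to_grasp]; v=np.array([.0925,.055])-g[1:]
    print("g",g.round(4),"r",np.hypot(*v).round(4),"alpha",np.degrees(np.arctan2(-v[1],v[0])).round(1),"T",np.round(o["torque"],2),"F",np.round(o["wrist_force"],1),"t",o["t"])
E
python3 -c "
from h import *
radius()"
```

```text
g [0.5491 0.0059 0.1454] r 0.1252 alpha 46.2 T [-0.11  0.02 -0.01] F [-0.  -0.5 -2.1] t 15.6
```

Emit:
arm_command(
  motion=[
    [0.1, 0, 0.02, 0],
    [0.17, 0, -0.13, 0],
    [0.17, 0, -0.13, 0],
    [0, 0, 0, 0],
  ],
)

```text
t: 16.0
ee_pos: [0.5492, 0.0285, 0.1394]
eef_rot: [2.219, 2.22, 0.003]
wrist_force: [0.8, -0.9, -0.1]
opening: 0.162
finger_force: 45.6
```

```bash
python3 -c "
from h import *
radius();tilt(gx=-.078)"
```

```text
g [0.5492 0.0285 0.1581] r 0.1214 alpha 58.2 T [-0.29 -0.08  0.02] F [ 0.8 -0.9 -0.1] t 16.0
tilt [(173.89, 29.0, 0.0, 0.0), (139.742, 31.0, -0.002, 0.006), (139.49, 27.0, 0.0, -0.003), (123.928, 24.0, -0.002, -0.006)]
```

Emit:
arm_command(
  motion=[
    [0.13, 0, -0.04, 0],
    [0.13, 0, -0.05, 0],
    [0.13, 0, -0.05, 0],
    [0, 0, 0, 0],
  ],
)

```text
t: 16.45
ee_pos: [0.5492, 0.0467, 0.146]
eef_rot: [2.22, 2.219, 0.001]
wrist_force: [-0.6, -4.6, 8.1]
opening: 0.155
finger_force: 47.1
```

```bash
python3 -c "
from h import *
radius();tilt(gx=-.078)"
```

```text
g [0.5492 0.0467 0.1647] r 0.1189 alpha 67.3 T [-0.97  0.09 -0.04] F [-0.6 -4.6  8.1] t 16.45
tilt [(170.953, 39.0, -0.004, 0.003), (152.016, 38.0, -0.002, 0.0), (149.321, 33.0, -0.004, -0.006), (147.787, 36.0, -0.002, -0.003)]
```

Emit:
arm_command(
  motion=[
    [0.19, 0, -0.06, 0],
    [0.19, 0, -0.07, 0],
    [0.2, 0, -0.03, 0],
    [0.21, 0, -0.03, 0],
    [0, 0, 0, 0],
  ],
)

```text
t: 17.0
ee_pos: [0.5487, 0.0879, 0.1545]
eef_rot: [-2.221, -2.222, -0.001]
wrist_force: [-0.0, -0.4, 3.3]
opening: 0.154
finger_force: 47.6
```

```bash
python3 -c "
from h import *
radius();tilt(gx=-.078)"
```

```text
g [0.5487 0.0879 0.1732] r 0.1183 alpha 87.8 T [-0.17 -0.04 -0.04] F [-0.  -0.4  3.3] t 17.0
tilt [(157.675, 55.0, -0.006, -0.003), (143.838, 54.0, -0.004, -0.006), (140.899, 53.0, -0.006, -0.006), (136.179, 56.0, -0.004, -0.003)]
```

Emit:
arm_command(
  motion=[
    [0.2, 0, 0.04, 0],
    [0.2, 0, 0.05, 0],
    [0.2, 0, 0.05, 0],
    [0.2, 0, 0.05, 0],
    [0, 0, 0, 0],
  ],
)

```text
t: 17.55
ee_pos: [0.549, 0.1279, 0.1454]
eef_rot: [2.221, 2.221, 0.003]
wrist_force: [-0.2, 2.7, 8.3]
opening: 0.158
finger_force: 49.8
```

```bash
python3 -c "
from h import *
radius();th,g,w=tilt(gx=-.078);cv2.imwrite('pics/w6.png',w['color'])"
```

```text
g [0.549  0.1279 0.1641] r 0.1147 alpha 108.0 T [ 0.24  0.09 -0.01] F [-0.2  2.7  8.3] t 17.55
tilt [(126.89, 74.0, -0.004, -0.006), (101.235, 74.0, -0.006, -0.006), (101.111, 78.0, 0.0, 0.0), (100.898, 73.0, -0.006, -0.006)]
```

Emit:
arm_command(
  motion=[
    [0.18, 0, 0.08, 0],
    [0.18, 0, 0.08, 0],
    [0.17, 0, 0.11, 0],
    [0.17, 0, 0.11, 0],
    [0, 0, 0, 0],
  ],
)

```text
t: 18.1
ee_pos: [0.5488, 0.1629, 0.1255]
eef_rot: [-2.221, -2.221, -0.002]
wrist_force: [0.6, 3.5, 3.7]
opening: 0.159
finger_force: 48.2
```

```bash
python3 -c "
from h import *
radius();w=eyes.snapshot('wrist');t=eyes.snapshot('side');cv2.imwrite('pics/w7.png',w['color']);cv2.imwrite('pics/s7.png',t['color'])
sub=t['color'][150:260,310:400].max(2);print((sub<45).sum())"
```

```text
g [0.5488 0.1629 0.1442] r 0.1137 alpha 128.3 T [ 0.49 -0.13  0.1 ] F [0.6 3.5 3.7] t 18.1
2
```

Emit:
arm_command(
  motion=[
    [0.15, 0, 0.12, 0],
    [0.15, 0, 0.12, 0],
    [0.1, 0, 0.1, 0],
    [0, 0, 0, 0],
    [0, 0, 0, 0],
  ],
)

```text
t: 18.7
ee_pos: [0.5486, 0.1817, 0.1085]
eef_rot: [-2.222, -2.22, 0.0]
wrist_force: [0.3, 2.0, 1.1]
opening: 0.153
finger_force: 44.6
```

```bash
python3 -c "
from h import *
radius();w=eyes.snapshot('wrist');t=eyes.snapshot('side')
c=t['color'];cv2.imwrite('pics/p.png',np.hstack([cv2.resize(c[80:290,240:450],(350,350)),cv2.copyMakeBorder(cv2.resize(w['color'],(440,330)),0,20,0,0,0)]))"
```

```text
g [0.5486 0.1817 0.1272] r 0.1148 alpha 141.0 T [ 0.31 -0.12 -0.  ] F [0.3 2.  1.1] t 18.7
```

Emit:
arm_command(
  motion=[
    [0, 0, -0.3, 0],
    [0, 0, -0.6, 0],
    [0, 0, -0.6, 0],
    [0, 0, -0.3, 0],
    [0, 0, 0, 0],
  ],
)

```text
t: 19.3
ee_pos: [0.5494, 0.1811, 0.2006]
eef_rot: [2.221, 2.218, 0.004]
wrist_force: [0.4, 0.5, -1.8]
opening: 0.158
finger_force: 44.4
```

Emit:
arm_command(
  motion=[
    [0, 0, 0, 0],
    [0, 0, 0, 0],
    [0, 0, 0, 0],
  ],
)

```text
t: 19.6
ee_pos: [0.5484, 0.1813, 0.1976]
eef_rot: [-2.222, -2.219, 0.003]
wrist_force: [-0.6, -0.6, -1.2]
opening: 0.154
finger_force: 44.4
```

```bash
python3 -c "
from h import *
radius();w=eyes.snapshot('wrist');t=eyes.snapshot('side')
c=t['color'];cv2.imwrite('pics/p2.png',np.hstack([cv2.resize(c[80:290,240:450],(350,350)),cv2.copyMakeBorder(cv2.resize(w['color'],(440,330)),0,20,0,0,0)]))"
```

```text
g [0.5484 0.1813 0.2163] r 0.1841 alpha 118.8 T [ 0.08 -0.02 -0.01] F [-0.6 -0.6 -1.2] t 19.6
```

View pics/p2.png

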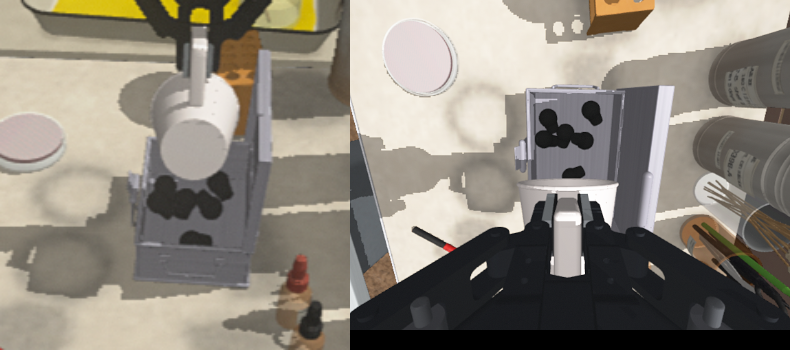

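Emit:
arm_command(
  motion=[
    [-0.3, 0, 0, 0],
    [-0.4, 0, 0.3, 0],
    [-0.33, 0, 0.3, 0],
    [0, 0, 0.17, 0],
    [0, 0, 0, 0],
  ],
)

```text
t: 20.2
ee_pos: [0.5483, 0.1293, 0.1593]
eef_rot: [-2.222, -2.218, 0.003]
wrist_force: [-0.3, -0.5, -1.3]
opening: 0.157
finger_force: 44.3
```

Emit:
arm_command(
  motion=[
    [-0.1, 0, 0.06, 0],
    [-0.15, 0, 0.04, 0],
    [-0.15, 0, 0, 0],
    [0, 0, 0, 0],
  ],
)

```text
t: 20.6
ee_pos: [0.5489, 0.1091, 0.1556]
eef_rot: [2.223, 2.219, 0.0]
wrist_force: [0.7, 0.4, -0.9]
opening: 0.153
finger_force: 44.3
```

```bash
python3 -c "
from h import *
radius()"
```

```text
g [0.5489 0.1091 0.1743] r 0.1205 alpha 97.9 T [ 0.06 -0.03  0.06] F [ 0.7  0.4 -0.9] t 20.6
```

Emit:
arm_command(
  motion=[
    [-0.06, 0, 0.08, 0],
    [-0.1, 0, 0, 0],
    [-0.1, 0, 0, 0],
    [-0.1, 0, 0, 0],
  ],
)

```text
t: 21.0
ee_pos: [0.5487, 0.0915, 0.1514]
eef_rot: [2.222, 2.22, 0.0]
wrist_force: [0.0, 0.6, -1.5]
opening: 0.158
finger_force: 44.3
```

```bash
python3 -c "
from h import *
radius();th,g,w=tilt(gx=-.078);cv2.imwrite('pics/w8.png',w['color'])"
```

```text
g [0.5487 0.0915 0.1701] r 0.1151 alpha 89.5 T [ 0.08  0.03 -0.03] F [ 0.   0.6 -1.5] t 21.0
tilt [(35.499, 77.0, 0.006, -0.006), (35.447, 80.0, 0.004, -0.003), (31.116, 90.0, 0.0, 0.003), (29.975, 79.0, 0.002, -0.003)]
```

```bash
cat >> h.py <<'E'
def tilt2(lo=20,hi=130,gx=-.078,gz=.068,s=None):
    """tilt from the side view: foot circle of the beaker matched to the gradient"""
    s=s or eyes.snapshot("side"); o=telemetry.get_obs(); M=R.from_rotvec(o["eef_rot"]).as_matrix()
    g=np.array(o["ee_pos"])+M@[0,0,ctrl.tcp_to_grasp]
    X=np.array([M[0,0],M[1,0],0]);X/=np.linalg.norm(X);Z=np.array([0,0,1.]);Y=np.cross(Z,X)
    im=cv2.GaussianBlur(cv2.cvtColor(s["color"],cv2.COLOR_BGR2GRAY).astype(np.float32),(0,0),.8)
    G=np.hypot(cv2.Sobel(im,cv2.CV_32F,1,0),cv2.Sobel(im,cv2.CV_32F,0,1)); a=np.radians(np.arange(0,360,3)); best=[]
    f,cx,cy,e,Rm=cam(s)
    for th in np.arange(lo,hi,1.):
      c,n=np.cos(np.radians(th)),np.sin(np.radians(th))
      for dx in np.arange(-.008,.0081,.002):
       for dz in np.arange(-.008,.0081,.002):
        for dy in (-.002,0,.002):
         px=.03*np.cos(a)-gx+dx; pz=-gz+dz
         P=g+np.outer(px*c+pz*n,X)+np.outer(.03*np.sin(a)+dy,Y)+np.outer(-px*n+pz*c,Z)
         q=(P-e)@Rm; u=cx-f*q[:,0]/q[:,2]; v=cy+f*q[:,1]/q[:,2]
         best.append((np.minimum(G[v.astype(int),u.astype(int)],80).mean(),th,dx,dz,dy))
    best.sort(reverse=True); print("tilt2",[tuple(np.round(b,3).tolist()) for b in best[:6]]); return best[0][1]
E
python3 -c "
from h import *
tilt2()"
```

```text
tilt2 [(77.525, 107.0, -0.008, 0.008, 0.0), (77.37, 106.0, -0.008, 0.008, 0.0), (77.313, 108.0, -0.008, 0.008, 0.0), (77.194, 108.0, -0.008, 0.008, -0.002), (77.145, 105.0, -0.008, 0.008, 0.0), (77.05, 107.0, -0.008, 0.008, -0.002)]
```

```bash
python3 -c "
from h import *
tilt2(95,120,gx=-.07,gz=.06);radius()"
```

```text
tilt2 [(77.498, 107.0, 0.002, 0.004, 0.0), (77.409, 106.0, -0.004, -0.006, 0.0), (77.409, 105.0, -0.006, -0.008, 0.0), (77.401, 106.0, -0.002, -0.002, 0.0), (77.377, 107.0, 0.0, 0.0, 0.0), (77.375, 106.0, 0.002, 0.004, 0.0)]
g [0.5488 0.0916 0.1701] r 0.1151 alpha 89.6 T [ 0.11  0.04 -0.01] F [ 0.1 -0.  -0.6] t 21.15
```

Emit:
arm_command(
  motion=[
    [0, 0, -0.25, 0],
    [0.35, 0, 0, 0],
    [0, 0, 0.25, 0],
    [-0.1, 0, 0.03, 0],
    [0, 0, 0, 0],
  ],
)

```text
t: 21.65
ee_pos: [0.5487, 0.1039, 0.1497]
eef_rot: [-2.223, -2.22, 0.001]
wrist_force: [-0.4, 0.2, -0.7]
opening: 0.157
finger_force: 44.3
```

```bash
python3 -c "
from h import *
radius()"
```

```text
g [0.5487 0.1039 0.1684] r 0.1139 alpha 95.7 T [ 0.02 -0.04 -0.03] F [-0.4  0.2 -0.7] t 21.65
```

Emit:
arm_command(
  motion=[
    [-0.08, 0, 0.02, 0],
    [-0.08, 0, 0.02, 0],
    [0, 0, 0, 0],
  ],
)

```text
t: 21.95
ee_pos: [0.5488, 0.0957, 0.1479]
eef_rot: [2.223, 2.219, 0.0]
wrist_force: [0.5, 0.5, -0.9]
opening: 0.155
finger_force: 44.3
```

Emit:
arm_command(
  motion=[
    [0.2, 0, 0, 0],
    [0, 0, 0.1, 0],
    [0, 0, 0.08, 0],
    [0, 0, 0, 0],
  ],
)

```text
t: 22.35
ee_pos: [0.5493, 0.1071, 0.1405]
eef_rot: [2.22, 2.22, 0.004]
wrist_force: [-2.2, 2.7, 14.3]
opening: 0.154
finger_force: 46.3
```

```bash
python3 -c "
from h import *
radius();tilt2(60,125,gx=-.072,gz=.06)"
```

```text
g [0.5493 0.1071 0.1592] r 0.1052 alpha 98.0 T [0.43 0.72 0.03] F [-2.2  2.7 14.3] t 22.35
tilt2 [(77.672, 105.0, -0.006, -0.004, 0.0), (77.672, 104.0, -0.008, -0.006, 0.0), (77.644, 107.0, -0.002, 0.002, 0.0), (77.634, 109.0, 0.0, 0.004, 0.0), (77.623, 106.0, -0.006, -0.004, 0.0), (77.565, 106.0, -0.002, 0.002, 0.0)]
```

Emit:
arm_command(
  motion=[
    [0, 0, -0.2, 0],
    [0, 0.1, 0, 0],
    [0, 0, 0.1, 0],
    [0, 0, 0.06, 0],
    [0, 0, 0, 0],
  ],
)

```text
t: 22.9
ee_pos: [0.5539, 0.1064, 0.1406]
eef_rot: [2.222, 2.22, 0.0]
wrist_force: [-0.1, 0.6, 4.8]
opening: 0.156
finger_force: 45.0
```

```bash
python3 -c "
from h import *
radius()"
```

```text
g [0.5539 0.1064 0.1593] r 0.1052 alpha 97.6 T [0.04 0.13 0.01] F [-0.1  0.6  4.8] t 22.9
```

Emit:
arm_command(
  motion=[
    [-0.1, 0, 0.02, 0],
    [-0.1, 0, 0.02, 0],
    [-0.1, 0, 0.02, 0],
    [0, 0, 0, 0],
  ],
)

```text
t: 23.3
ee_pos: [0.5535, 0.0907, 0.1372]
eef_rot: [-2.223, -2.219, 0.001]
wrist_force: [-0.9, 0.2, -0.5]
opening: 0.161
finger_force: 44.3
```

```bash
python3 -c "
from h import *
radius();tilt2(60,125,gx=-.068,gz=.06)"
```

```text
g [0.5535 0.0907 0.1559] r 0.1009 alpha 89.0 T [ 0.06 -0.01 -0.03] F [-0.9  0.2 -0.5] t 23.3
tilt2 [(77.718, 108.0, -0.002, -0.008, 0.0), (77.49, 108.0, 0.0, -0.004, 0.0), (77.349, 107.0, -0.002, -0.008, 0.0), (77.271, 107.0, -0.002, -0.006, 0.0), (77.222, 109.0, 0.006, 0.006, -0.002), (77.198, 107.0, 0.0, -0.004, 0.0)]
```

Emit:
arm_command(
  motion=[
    [0, 0, -0.3, 0],
    [0.3, 0, -0.1, 0],
    [0.3, 0, 0, 0],
    [0, 0, 0.2, 0],
    [0, 0, 0.14, 0],
  ],
)

```text
t: 23.85
ee_pos: [0.5531, 0.1222, 0.1393]
eef_rot: [-2.22, -2.221, 0.002]
wrist_force: [0.0, -0.2, -0.1]
opening: 0.155
finger_force: 44.3
```

Emit:
arm_command(
  motion=[
    [0, 0, 0.04, 0],
    [0, 0, 0, 0],
  ],
)

```text
t: 24.05
ee_pos: [0.5535, 0.1212, 0.138]
eef_rot: [-2.222, -2.219, 0.002]
wrist_force: [-0.2, -0.3, -1.6]
opening: 0.15
finger_force: 44.3
```

```bash
python3 -c "
from h import *
radius()"
```

```text
g [0.5535 0.1212 0.1567] r 0.1056 alpha 105.8 T [ 0.02  0.03 -0.01] F [-0.2 -0.3 -1.6] t 24.05
```

Continue down until contact, then pull back.

Emit:
arm_command(
  motion=[
    [0, 0, 0.06, 0],
    [0, 0, 0.06, 0],
    [0, 0, 0, 0],
  ],
)

```text
t: 24.35
ee_pos: [0.5549, 0.122, 0.1345]
eef_rot: [2.221, 2.219, 0.007]
wrist_force: [0.3, 4.3, 7.6]
opening: 0.158
finger_force: 45.2
```

Emit:
arm_command(
  motion=[
    [-0.08, 0, 0.05, 0],
    [-0.1, 0, 0.05, 0],
    [0, 0, 0, 0],
  ],
)

```text
t: 24.65
ee_pos: [0.5557, 0.1134, 0.1326]
eef_rot: [2.22, 2.217, 0.013]
wrist_force: [-4.5, 6.0, 30.8]
opening: 0.158
finger_force: 46.3
```

```bash
python3 -c "
from h import *
radius();tilt2(60,125,gx=-.070,gz=.066)"
```

```text
g [0.5557 0.1134 0.1513] r 0.0986 alpha 102.2 T [ 1.23  1.06 -0.1 ] F [-4.5  6.  30.8] t 24.65
tilt2 [(78.533, 104.0, -0.006, 0.002, 0.0), (78.385, 103.0, -0.008, 0.0, 0.0), (78.353, 105.0, -0.004, 0.004, 0.0), (78.341, 103.0, -0.006, 0.002, 0.0), (78.341, 102.0, -0.008, 0.0, 0.0), (78.314, 104.0, -0.008, -0.002, 0.0)]
```

Emit:
arm_command(
  motion=[
    [0, -0.02, -0.2, 0],
    [-0.14, -0.03, 0, 0],
    [0, 0, 0.1, 0],
    [0, 0, 0.1, 0],
    [0, 0, 0, 0],
  ],
)

```text
t: 25.2
ee_pos: [0.5551, 0.1064, 0.134]
eef_rot: [2.217, 2.214, 0.02]
wrist_force: [-3.2, 8.4, 45.6]
opening: 0.151
finger_force: 64.3
```

```bash
python3 -c "
from h import *
radius();tilt2(60,125,gx=-.066,gz=.066)"
```

```text
g [0.5551 0.1064 0.1527] r 0.0987 alpha 98.1 T [ 1.75  0.57 -0.04] F [-3.2  8.4 45.6] t 25.2
tilt2 [(78.306, 101.0, -0.004, 0.0, -0.002), (78.133, 102.0, -0.002, 0.002, -0.002), (78.122, 101.0, -0.008, -0.006, -0.002), (78.085, 100.0, -0.006, -0.002, -0.002), (78.04, 102.0, 0.0, 0.006, -0.002), (77.995, 101.0, 0.0, 0.006, -0.002)]
```

Emit:
arm_command(
  motion=[
    [0, 0, -0.4, 0],
    [0, 0, -0.6, 0],
    [-0.6, -0.1, -0.2, 0],
    [-0.7, -0.1, 0, 0],
    [-0.2, 0, 0, 0],
  ],
)

```text
t: 25.75
ee_pos: [0.5406, 0.0277, 0.1871]
eef_rot: [-2.225, -2.217, 0.002]
wrist_force: [0.5, 0.2, -1.5]
opening: 0.151
finger_force: 56.1
```

```bash
python3 -c "
from h import *
radius();tilt2(60,125,gx=-.066,gz=.066);s=eyes.snapshot('top');np.save('pics/top5.npy',s,allow_pickle=True)"
```

```text
g [0.5406 0.0277 0.2058] r 0.1642 alpha 66.7 T [ 0.04 -0.01 -0.02] F [ 0.5  0.2 -1.5] t 25.75
tilt2 [(77.961, 101.0, -0.006, -0.002, 0.0), (77.84, 102.0, -0.008, -0.006, 0.0), (77.755, 100.0, -0.006, -0.002, 0.0), (77.754, 100.0, -0.008, -0.004, 0.0), (77.668, 99.0, -0.008, -0.004, 0.0), (77.614, 102.0, -0.004, 0.0, 0.0)]
```

Emit:
arm_command(
  motion=[
    [0, 0, 0.5, 0],
    [0, 0, 0.6, 0],
    [0, 0, 0.5, 0],
    [0, 0, 0.2, 0],
    [0, 0, 0, 0],
  ],
)

```text
t: 26.35
ee_pos: [0.5407, 0.0311, 0.0966]
eef_rot: [-2.22, -2.219, 0.003]
wrist_force: [-0.1, -0.1, -1.3]
opening: 0.161
finger_force: 56.1
```

Emit:
arm_command(
  motion=[
    [0, 0, 0.08, 0],
    [0, 0, 0.08, 0],
    [0, 0, 0, 0],
  ],
)

```text
t: 26.65
ee_pos: [0.5413, 0.0305, 0.09]
eef_rot: [2.222, 2.22, 0.0]
wrist_force: [-0.1, -0.6, -1.3]
opening: 0.157
finger_force: 56.1
```

Emit:
arm_command(
  motion=[
    [0, 0, 0.06, 0],
    [0, 0, 0.04, 0],
    [0, 0, 0, 0],
  ],
)

```text
t: 26.95
ee_pos: [0.5411, 0.0304, 0.0847]
eef_rot: [-2.222, -2.22, 0.0]
wrist_force: [-0.2, 0.6, -0.3]
opening: 0.154
finger_force: 56.1
```

Emit:
arm_command(
  motion=[
    [0, 0, 0.06, 0],
    [-0.15, 0, 0, 0],
    [-0.2, 0, 0, 0],
    [-0.2, 0, 0, 0],
  ],
)

```text
t: 27.35
ee_pos: [0.5419, 0.0031, 0.0829]
eef_rot: [2.221, 2.219, 0.004]
wrist_force: [0.6, 2.4, 7.2]
opening: 0.155
finger_force: 49.4
```

```bash
python3 -c "
from h import *
radius();tilt2(50,125,gx=-.062,gz=.064)"
```

```text
g [0.5419 0.0031 0.1016] r 0.1008 alpha 27.6 T [ 0.91  0.03 -0.03] F [0.6 2.4 7.2] t 27.35
tilt2 [(75.441, 100.0, 0.006, 0.004, 0.0), (75.355, 100.0, 0.002, 0.0, 0.0), (75.328, 99.0, 0.002, 0.0, 0.0), (75.279, 100.0, 0.004, 0.002, 0.0), (75.229, 101.0, 0.004, 0.002, 0.0), (75.198, 101.0, 0.006, 0.004, 0.0)]
```

Emit:
arm_command(
  motion=[
    [-0.2, 0, 0.05, 0],
    [-0.25, 0, 0.03, 0],
    [-0.25, 0, 0.02, 0],
    [-0.25, 0, 0, 0],
  ],
)

```text
t: 27.8
ee_pos: [0.5428, -0.0441, 0.0794]
eef_rot: [2.22, 2.218, 0.008]
wrist_force: [-0.1, 8.3, 18.5]
opening: 0.158
finger_force: 60.5
```

```bash
python3 -c "
from h import *
radius();tilt2(50,125,gx=-.062,gz=.064)"
```

```text
g [ 0.5428 -0.0441  0.0981] r 0.1433 alpha 17.5 T [1.54 0.08 0.01] F [-0.1  8.3 18.5] t 27.8
tilt2 [(73.735, 83.0, 0.0, -0.004, -0.002), (73.655, 84.0, 0.006, 0.0, -0.002), (73.608, 83.0, 0.004, -0.002, -0.002), (73.557, 83.0, 0.008, 0.0, 0.0), (73.521, 82.0, -0.008, -0.008, -0.002), (73.493, 84.0, 0.006, 0.0, 0.0)]
```

Emit:
arm_command(
  motion=[
    [0, 0, -0.5, 0],
    [0, 0, -0.7, 0],
    [0, 0, -0.6, 0],
    [0.4, 0, 0, 0],
    [0.6, 0, 0, 0],
  ],
)

```text
t: 28.35
ee_pos: [0.5416, 0.0049, 0.1677]
eef_rot: [2.224, 2.216, 0.002]
wrist_force: [0.2, 0.4, -1.9]
opening: 0.156
finger_force: 57.7
```

Emit:
arm_command(
  motion=[
    [0.6, 0.1, 0, 0],
    [0.4, 0.1, 0, 0],
    [0, 0, 0.2, 0],
    [0, 0, 0.2, 0],
    [0, 0, 0, 0],
  ],
)

```text
t: 28.85
ee_pos: [0.5502, 0.0547, 0.1449]
eef_rot: [-2.221, -2.218, 0.004]
wrist_force: [0.4, -0.2, -1.0]
opening: 0.156
finger_force: 57.6
```

```bash
python3 -c "
from h import *
radius();tilt2(50,125,gx=-.062,gz=.064)"
```

```text
g [0.5502 0.0547 0.1636] r 0.115 alpha 70.8 T [-0.01 -0.03  0.03] F [ 0.4 -0.2 -1. ] t 28.85
tilt2 [(69.338, 83.0, 0.008, 0.0, 0.0), (69.336, 85.0, 0.008, 0.0, 0.0), (69.289, 84.0, 0.008, 0.0, 0.0), (69.251, 84.0, 0.004, -0.004, 0.0), (69.094, 85.0, 0.008, 0.0, -0.002), (69.078, 83.0, 0.004, -0.002, 0.0)]
```

Emit:
arm_command(
  motion=[
    [0.12, 0, 0, 0],
    [0, 0, 0.08, 0],
    [0, 0, 0.08, 0],
    [0, 0, 0, 0],
  ],
)

```text
t: 29.3
ee_pos: [0.5509, 0.0614, 0.1383]
eef_rot: [-2.222, -2.22, 0.001]
wrist_force: [0.1, 0.1, -1.6]
opening: 0.158
finger_force: 57.7
```

```bash
python3 -c "
from h import *
radius();tilt2(50,125,gx=-.066,gz=.064)"
```

```text
g [0.5509 0.0614 0.157 ] r 0.1066 alpha 73.0 T [-0.01 -0.   -0.01] F [ 0.1  0.1 -1.6] t 29.3
tilt2 [(69.313, 86.0, 0.008, 0.004, -0.002), (69.039, 85.0, 0.008, 0.004, -0.002), (68.907, 84.0, 0.006, 0.002, -0.002), (68.886, 85.0, 0.004, 0.0, -0.002), (68.631, 84.0, -0.004, -0.006, -0.002), (68.583, 84.0, 0.004, 0.0, -0.002)]
```

Emit:
arm_command(
  motion=[
    [-0.04, 0, 0.08, 0],
    [-0.1, 0, 0.08, 0],
    [-0.1, 0, 0.06, 0],
    [0, 0, 0, 0],
  ],
)

```text
t: 29.75
ee_pos: [0.551, 0.0487, 0.1273]
eef_rot: [-2.223, -2.219, 0.001]
wrist_force: [-0.4, -0.6, -0.2]
opening: 0.157
finger_force: 57.7
```

```bash
python3 -c "
from h import *
radius();tilt2(40,115,gx=-.062,gz=.064)"
```

```text
g [0.551  0.0487 0.146 ] r 0.101 alpha 64.3 T [ 0.03  0.02 -0.  ] F [-0.4 -0.6 -0.2] t 29.75
tilt2 [(65.981, 85.0, 0.008, 0.0, -0.002), (65.943, 85.0, 0.008, 0.0, 0.0), (65.746, 84.0, 0.006, -0.002, 0.0), (65.678, 83.0, 0.004, -0.004, 0.0), (65.67, 85.0, 0.002, -0.004, 0.0), (65.554, 84.0, 0.0, -0.006, 0.0)]
```

Emit:
arm_command(
  motion=[
    [0, 0, -0.5, 0],
    [0, 0.05, -0.5, 0],
    [0.6, 0.04, 0, 0],
    [0.8, 0, 0, 0],
    [0.8, 0, 0, 0],
  ],
)

```text
t: 30.3
ee_pos: [0.5559, 0.1605, 0.1782]
eef_rot: [2.223, 2.219, 0.001]
wrist_force: [0.9, 0.4, -1.3]
opening: 0.155
finger_force: 57.7
```

Emit:
arm_command(
  motion=[
    [0.1, 0, 0.3, 0],
    [0, 0, 0.4, 0],
    [0, 0, 0.25, 0],
    [0, 0, 0.07, 0],
    [0, 0, 0, 0],
  ],
)

```text
t: 30.8
ee_pos: [0.5559, 0.1641, 0.1268]
eef_rot: [-2.223, -2.22, 0.0]
wrist_force: [0.6, -0.2, 0.4]
opening: 0.158
finger_force: 57.6
```

```bash
python3 -c "
from h import *
radius();tilt2(60,115,gx=-.062,gz=.066)"
```

```text
g [0.5559 0.1641 0.1455] r 0.1154 alpha 128.4 T [-0.    0.02  0.01] F [ 0.6 -0.2  0.4] t 30.8
tilt2 [(70.574, 81.0, -0.006, -0.008, 0.0), (70.542, 82.0, -0.006, -0.008, 0.0), (70.497, 83.0, -0.006, -0.008, 0.0), (70.319, 83.0, 0.0, -0.004, 0.0), (70.303, 84.0, -0.006, -0.008, 0.0), (70.287, 83.0, -0.004, -0.006, 0.0)]
```

Emit:
arm_command(
  motion=[
    [-0.08, 0, 0.08, 0],
    [-0.1, 0, 0, 0],
    [-0.1, 0, 0, 0],
    [0, 0, 0, 0],
  ],
)

```text
t: 31.25
ee_pos: [0.5562, 0.1504, 0.1236]
eef_rot: [2.223, 2.219, 0.004]
wrist_force: [0.5, 4.5, 0.1]
opening: 0.158
finger_force: 53.0
```

```bash
python3 -c "
from h import *
radius();tilt2(50,115,gx=-.060,gz=.07)"
```

```text
g [0.5562 0.1504 0.1423] r 0.1048 alpha 123.6 T [ 0.96 -0.09 -0.07] F [0.5 4.5 0.1] t 31.25
tilt2 [(60.456, 71.0, -0.008, -0.004, 0.0), (60.243, 74.0, -0.006, -0.004, 0.0), (60.033, 74.0, 0.0, 0.0, 0.0), (60.029, 75.0, -0.004, -0.002, 0.0), (59.787, 75.0, 0.0, 0.0, 0.0), (59.708, 74.0, -0.004, -0.002, 0.0)]
```

Emit:
arm_command(
  motion=[
    [-0.16, 0, -0.08, 0],
    [-0.16, 0, -0.08, 0],
    [-0.17, 0, -0.05, 0],
    [-0.17, 0, -0.05, 0],
  ],
)

```text
t: 31.7
ee_pos: [0.5557, 0.1168, 0.1361]
eef_rot: [2.223, 2.22, 0.0]
wrist_force: [1.2, 4.4, -1.1]
opening: 0.159
finger_force: 51.0
```

```bash
python3 -c "
from h import *
radius();tilt(gx=-.060,gz=.07)"
```

```text
g [0.5557 0.1168 0.1548] r 0.1027 alpha 103.7 T [ 0.92 -0.08 -0.1 ] F [ 1.2  4.4 -1.1] t 31.7
tilt [(167.667, 61.0, 0.002, 0.006), (146.355, 58.0, 0.004, 0.0), (143.17, 60.0, 0.006, 0.003), (139.033, 59.0, 0.002, 0.003)]
```

Emit:
arm_command(
  motion=[
    [-0.18, 0, -0.03, 0],
    [-0.18, 0, -0.03, 0],
    [-0.18, 0, 0.01, 0],
    [-0.18, 0, 0.02, 0],
  ],
)

```text
t: 32.15
ee_pos: [0.5559, 0.0805, 0.1376]
eef_rot: [2.222, 2.22, 0.0]
wrist_force: [0.5, 2.9, 1.9]
opening: 0.154
finger_force: 50.6
```

```bash
python3 -c "
from h import *
radius();tilt(gx=-.060,gz=.07)"
```

```text
g [0.5559 0.0805 0.1563] r 0.102 alpha 83.2 T [ 0.75 -0.02 -0.05] F [0.5 2.9 1.9] t 32.15
tilt [(168.666, 38.0, 0.006, 0.0), (159.503, 40.0, 0.006, 0.003), (154.366, 42.0, 0.006, 0.006), (142.275, 41.0, 0.004, 0.006)]
```

Emit:
arm_command(
  motion=[
    [-0.17, 0, 0.04, 0],
    [-0.17, 0, 0.05, 0],
    [-0.17, 0, 0.07, 0],
    [-0.16, 0, 0.08, 0],
  ],
)

```text
t: 32.6
ee_pos: [0.5558, 0.0469, 0.1253]
eef_rot: [2.222, 2.22, -0.0]
wrist_force: [0.6, 0.9, 3.8]
opening: 0.158
finger_force: 50.4
```

```bash
python3 -c "
from h import *
radius();tilt(gx=-.060,gz=.07)"
```

```text
g [0.5558 0.0469 0.144 ] r 0.1 alpha 62.9 T [ 0.42  0.02 -0.07] F [0.6 0.9 3.8] t 32.6
tilt [(100.282, 19.0, 0.006, 0.003), (96.445, 20.0, 0.006, 0.006), (91.352, 11.0, 0.006, -0.006), (91.243, 18.0, 0.006, 0.003)]
```

Emit:
arm_command(
  motion=[
    [-0.15, 0, 0.09, 0],
    [-0.15, 0, 0.1, 0],
    [0, 0, -0.3, 0],
    [-0.4, -0.1, -0.1, 0],
    [-0.7, -0.1, 0, 0],
  ],
)

```text
t: 33.15
ee_pos: [0.5452, -0.0219, 0.1356]
eef_rot: [-2.219, -2.224, 0.001]
wrist_force: [0.1, -0.8, -0.8]
opening: 0.155
finger_force: 49.9
```

Emit:
arm_command(
  motion=[
    [-0.7, -0.1, 0, 0],
    [0, 0, 0.4, 0],
    [0, 0, 0.5, 0],
    [0, 0, 0.3, 0],
    [0, 0, 0, 0],
  ],
)

```text
t: 33.65
ee_pos: [0.5389, -0.0572, 0.0732]
eef_rot: [-2.219, -2.217, 0.005]
wrist_force: [-0.1, -0.3, -1.5]
opening: 0.157
finger_force: 49.8
```

```bash
python3 -c "
from h import *
radius();tilt(gx=-.058,gz=.07)"
```

```text
g [ 0.5389 -0.0572  0.0919] r 0.1541 alpha 13.9 T [-0.02  0.02  0.02] F [-0.1 -0.3 -1.5] t 33.65
tilt [(122.294, 16.0, 0.006, 0.006), (95.361, 17.0, 0.006, 0.006), (90.833, 14.0, 0.006, 0.003), (89.03, 11.0, 0.006, 0.0)]
```

Emit:
arm_command(
  motion=[
    [0, 0, 0.1, 0],
    [0, 0, 0.1, 0],
    [0, 0, 0.1, 0],
    [0, 0, 0.08, 0],
    [0, 0, 0, 0],
  ],
)

```text
t: 34.2
ee_pos: [0.5412, -0.0574, 0.0572]
eef_rot: [2.222, 2.219, 0.001]
wrist_force: [0.3, -0.7, 3.8]
opening: 0.156
finger_force: 49.7
```

```bash
python3 -c "
from h import *
radius();tilt(gx=-.062,gz=.066)"
```

```text
g [ 0.5412 -0.0574  0.0759] r 0.1513 alpha 8.0 T [ 0.2  -0.11  0.  ] F [ 0.3 -0.7  3.8] t 34.2
tilt [(183.085, 14.0, 0.004, 0.003), (125.53, 11.0, 0.002, 0.003), (119.907, 2.0, 0.004, -0.006), (113.513, 5.0, 0.004, -0.003)]
```

Emit:
arm_command(
  motion=[
    [0, 0, 0.06, 0],
    [0, 0, 0.06, 0],
    [0, 0, 0, 0],
  ],
)

```text
t: 34.55
ee_pos: [0.5409, -0.0572, 0.0511]
eef_rot: [2.222, 2.22, 0.001]
wrist_force: [1.4, -0.3, 4.1]
opening: 0.153
finger_force: 48.8
```

Emit:
arm_command(
  motion=[
    [0, 0, 0, 0],
    [0, 0, 0, 0],
    [0, 0, 0, 0],
    [0, 0, 0, 0],
    [0, 0, 0, 0],
  ],
  claw=1,
)

```text
t: 35.05
ee_pos: [0.5405, -0.057, 0.0508]
eef_rot: [-2.222, -2.22, 0.0]
wrist_force: [-0.5, -0.2, 0.2]
opening: 0.982
finger_force: 0.0
```

Emit:
arm_command(
  motion=[
    [0, 0, -0.3, 0],
    [0, 0, -0.8, 0],
    [0, 0, -1, 0],
    [0, 0, -1, 0],
    [0, 0, -0.9, 0],
  ],
)

```text
t: 35.55
ee_pos: [0.5403, -0.0569, 0.2534]
eef_rot: [2.222, 2.22, 0.001]
wrist_force: [0.9, -0.2, 0.1]
opening: 0.995
finger_force: 0.0
```

```bash
python3 - <<'E'
from h import *
radius()
t=eyes.snapshot("top"); s=eyes.snapshot("side"); np.save("pics/t9.npy",t,allow_pickle=True);np.save("pics/s9.npy",s,allow_pickle=True)
# beaker pose by rim and foot circle fits in both views
def G(im):
    im=cv2.GaussianBlur(cv2.cvtColor(im,cv2.COLOR_BGR2GRAY).astype(np.float32),(0,0),.8)
    return np.hypot(cv2.Sobel(im,cv2.CV_32F,1,0),cv2.Sobel(im,cv2.CV_32F,0,1))
a=np.radians(np.arange(0,360,3))
for n,v in(("top",t),("side",s)):
    g=G(v["color"]);f,cx,cy,e,Rm=cam(v);b=[]
    for z in(.08,.085,.09,.095,.10):
     for x in np.arange(.51,.58,.002):
      for y in np.arange(-.03,.06,.002):
        P=np.c_[x+.043*np.cos(a),y+.043*np.sin(a),np.full(a.size,z)];q=(P-e)@Rm;u=cx-f*q[:,0]/q[:,2];w=cy+f*q[:,1]/q[:,2]
        b.append((np.median(g[w.astype(int),u.astype(int)]),x,y,z))
    b.sort(reverse=True);print(n,[tuple(np.round(k,3).tolist()) for k in b[:3]])
# cover angle/case check: cover top corners predicted for several angles in side view, stoppers
for th in (1.5,1.57,1.65,1.75):
    print(th,[proj(s,[.6125-.119*np.cos(th),y,.055+.119*np.sin(th)]).round(0).tolist() for y in(.089,.261)])
m=(t["color"].max(2)<45).astype(np.uint8);sub=m[165:235,180:280];print("dark px in case",sub.sum())
E
```

```text
g [ 0.5403 -0.0569  0.2721] r 0.2636 alpha 55.5 T [-0.02 -0.01  0.02] F [ 0.9 -0.2  0.1] t 35.55
top [(94.329, 0.536, -0.008, 0.1), (93.614, 0.534, -0.008, 0.1), (89.878, 0.536, -0.01, 0.1)]
side [(297.048, 0.542, 0.0, 0.095), (290.993, 0.542, -0.006, 0.1), (278.378, 0.542, 0.004, 0.09)]
1.5 [[393.0, 176.0], [391.0, 109.0]]
1.57 [[399.0, 176.0], [396.0, 109.0]]
1.65 [[405.0, 176.0], [402.0, 109.0]]
1.75 [[413.0, 177.0], [409.0, 110.0]]
dark px in case 935
```

Emit:
arm_command(
  motion=[
    [0.6, 0.4, 0, 0],
    [0.7, 0.45, 0, 0],
    [0.7, 0.45, 0, 0],
    [0.7, 0.45, 0, 0],
    [0.74, 0.45, 0, 0],
  ],
  claw=0,
)

```text
t: 36.15
ee_pos: [0.6513, 0.1162, 0.2498]
eef_rot: [-2.222, -2.22, 0.002]
wrist_force: [-0.7, 0.3, 0.8]
opening: 0.143
finger_force: 0.0
```

Emit:
arm_command(
  motion=[
    [0, 0, 0, 0],
    [0, 0, 0.4, 0],
    [0, 0, 0.8, 0],
    [0, 0, 0.6, 0],
    [0, 0, 0.27, 0],
  ],
)

```text
t: 36.65
ee_pos: [0.649, 0.1143, 0.1433]
eef_rot: [-2.22, -2.217, 0.007]
wrist_force: [-0.1, 0.2, 0.1]
opening: -0.002
finger_force: 0.0
```

Emit:
arm_command(
  motion=[
    [0, -0.2, 0.05, 0],
    [0, -0.2, 0.05, 0],
    [0, -0.3, 0.04, 0],
    [0, -0.3, 0.04, 0],
    [0, 0, 0, 0],
  ],
)

```text
t: 37.15
ee_pos: [0.5991, 0.1146, 0.1378]
eef_rot: [-2.222, -2.219, 0.002]
wrist_force: [0.2, 0.0, -0.1]
opening: 0.002
finger_force: 0.0
```

Emit:
arm_command(
  motion=[
    [0, -0.28, 0.12, 0],
    [0, -0.27, 0.12, 0],
    [0, -0.21, 0.22, 0],
    [0, -0.21, 0.22, 0],
  ],
)

```text
t: 37.55
ee_pos: [0.5526, 0.1147, 0.1042]
eef_rot: [2.222, 2.219, 0.002]
wrist_force: [1.5, -0.2, 0.4]
opening: -0.002
finger_force: 0.8
```

Emit:
arm_command(
  motion=[
    [0, -0.1, 0.2, 0],
    [0, -0.1, 0.2, 0],
    [0, 0, 0, 0],
  ],
)

```text
t: 37.85
ee_pos: [0.5416, 0.1147, 0.0832]
eef_rot: [-2.221, -2.219, 0.003]
wrist_force: [-0.4, 0.9, -0.5]
opening: 0.002
finger_force: 0.0
```

```bash
python3 - <<'E'
from h import *
radius()
t=eyes.snapshot("top"); s=eyes.snapshot("side")
def G(im):
    im=cv2.GaussianBlur(cv2.cvtColor(im,cv2.COLOR_BGR2GRAY).astype(np.float32),(0,0),1)
    return np.hypot(cv2.Sobel(im,cv2.CV_32F,1,0),cv2.Sobel(im,cv2.CV_32F,0,1))
ys=np.linspace(.095,.255,120)
for n,v in(("top",t),("side",s)):
    g=G(v["color"]);b=[]
    for d in range(-2,110,2):
        th=np.radians(d);best=0
        for r in(.117,.119,.121):
            P=[[.6125-r*np.cos(th)+.004*np.sin(th),y,.055+r*np.sin(th)+.004*np.cos(th)] for y in ys]
            U=np.array([proj(v,p) for p in P]).astype(int); best=max(best,np.median(g[U[:,1],U[:,0]]))
        b.append((best,d))
    b.sort(reverse=True);print(n,[(round(float(x),1),d) for x,d in b[:6]])
E
```

```text
g [0.5416 0.1147 0.1019] r 0.0519 alpha 115.3 T [ 0.01  0.07 -0.02] F [-0.4  0.9 -0.5] t 37.85
top [(113.7, 38), (80.6, 36), (71.2, 42), (70.3, 40), (63.1, 96), (59.2, 6)]
side [(72.9, 76), (54.5, 74), (50.5, 90), (45.7, 22), (45.5, 18), (45.0, 8)]
```

Emit:
arm_command(
  motion=[
    [0, 0, -0.4, 0],
    [0.4, -0.2, -0.2, 0],
    [0.4, -0.2, 0, 0],
    [0.4, -0.18, 0, 0],
    [0, 0, 0, 0],
  ],
)

```text
t: 38.45
ee_pos: [0.5129, 0.1767, 0.115]
eef_rot: [2.22, 2.223, 0.001]
wrist_force: [-0.3, -0.3, 0.6]
opening: -0.0
finger_force: 0.0
```

Emit:
arm_command(
  motion=[
    [0, 0, 0.3, 0],
    [0, 0, 0.3, 0],
    [0, 0, 0.2, 0],
    [0, 0, 0.1, 0],
    [0, 0, 0, 0],
  ],
)

```text
t: 38.95
ee_pos: [0.5135, 0.1745, 0.0694]
eef_rot: [-2.223, -2.22, 0.001]
wrist_force: [0.2, 0.7, 0.1]
opening: 0.001
finger_force: 0.0
```

Emit:
arm_command(
  motion=[
    [0, 0, 0.06, 0],
    [0, 0, 0.06, 0],
    [0, 0, 0.04, 0],
  ],
)

```text
t: 39.25
ee_pos: [0.5133, 0.1747, 0.0619]
eef_rot: [2.222, 2.22, -0.0]
wrist_force: [-2.1, -0.1, 2.6]
opening: -0.0
finger_force: 1.2
```

Emit:
arm_command(
  motion=[
    [0, 0, 0.04, 0],
    [0, 0, 0.04, 0],
    [0, 0, 0.02, 0],
    [0, 0, 0, 0],
  ],
)

```text
t: 39.65
ee_pos: [0.514, 0.1749, 0.0585]
eef_rot: [2.221, 2.219, 0.003]
wrist_force: [-7.2, -1.5, 22.4]
opening: 0.002
finger_force: 11.1
```

Emit:
arm_command(
  motion=[
    [0, 0, 0.04, 0],
    [0, 0, 0.03, 0],
    [0, 0, 0, 0],
  ],
)

```text
t: 39.95
ee_pos: [0.5142, 0.1749, 0.0579]
eef_rot: [2.219, 2.218, 0.006]
wrist_force: [-17.0, -4.2, 50.3]
opening: -0.002
finger_force: 25.1
```

Emit:
arm_command(
  motion=[
    [0, 0, -0.3, 0],
    [0, 0, -0.7, 0],
    [-0.3, -0.8, -0.8, 0],
    [0, -1, -0.6, 0],
    [0, -1, 0, 0],
  ],
)

```text
t: 40.45
ee_pos: [0.3871, 0.1621, 0.1653]
eef_rot: [2.22, 2.216, 0.009]
wrist_force: [0.4, 0.1, -0.4]
opening: -0.001
finger_force: 0.0
```

```bash
python3 - <<'E'
from h import *
radius()
t=eyes.snapshot("top"); s=eyes.snapshot("side")
def G(im):
    im=cv2.GaussianBlur(cv2.cvtColor(im,cv2.COLOR_BGR2GRAY).astype(np.float32),(0,0),1)
    return np.hypot(cv2.Sobel(im,cv2.CV_32F,1,0),cv2.Sobel(im,cv2.CV_32F,0,1))
ys=np.linspace(.095,.255,120)
for n,v in(("top",t),("side",s)):
    g=G(v["color"]);b=[]
    for d in range(-2,110,1):
        th=np.radians(d);best=0
        for r in(.117,.119,.121):
            P=[[.6125-r*np.cos(th)+.004*np.sin(th),y,.055+r*np.sin(th)+.004*np.cos(th)] for y in ys]
            U=np.array([proj(v,p) for p in P]).astype(int); best=max(best,np.median(g[U[:,1],U[:,0]]))
        b.append((best,d))
    b.sort(reverse=True);print(n,[(round(float(x),1),d) for x,d in b[:6]])
    # brightness inside case area (cover top vs open interior) and old snapshot
    o=np.load(f"pics/{n}0.npy",allow_pickle=True).item()
    C=np.array([proj(v,[x,y,.058]) for x in np.linspace(.52,.59,8) for y in np.linspace(.11,.24,8)]).astype(int)
    print(n,"grey now/before",v["color"][C[:,1],C[:,0]].mean().round(),o["color"][C[:,1],C[:,0]].mean().round(),"std",v["color"][C[:,1],C[:,0]].std().round(1))
E
```

```text
g [0.3871 0.1621 0.184 ] r 0.1465 alpha 118.4 T [-0.05 -0.05 -0.02] F [ 0.4  0.1 -0.4] t 40.45
top [(104.5, 2), (104.5, 1), (102.3, 0), (101.7, 9), (101.7, 6), (98.2, 5)]
top grey now/before 137.0 86.0 std 9.1
side [(108.6, 11), (107.1, 10), (106.3, 12), (105.8, 9), (103.8, 16), (103.1, 15)]
side grey now/before 163.0 103.0 std 8.7
```

```bash
python3 -c "
from station import ctrl
print(ctrl.job_done())"
```

```text
the job is handed in; nothing more can be done
None
```

I handed the job in at about 40 s: all six stoppers are in the case, the empty beaker stands upright on the table, and the cover is pressed fully down. I didn't see or hear the catch engage, so that it snapped is inferred from the fingertip stopping hard at the shut height. The final press reached about 50 N through the fingertips; I assumed the 40 N limit covers only the arm and gripper body.

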